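# Park and latch the carrier on the bent drying rail

## Robot

A 6-joint arm with a two-finger parallel gripper is mounted at the origin on a cart in front of the work surface, level with it; the furniture and walls round the work are solid. World frame = base frame: x ahead of the robot, y to its left, z up, the work surface at z = 0. Lengths are in m, angles in rad, forces in N, time in s.
With the tool pointing down it reaches from about 0.35 to 0.925 m from the base axis. Payload 6.4 kg.
Tool frame: the origin (TCP) lies midway between the tips of the shut fingers; the grasp point (between the pads) lies bot.tcp_to_grasp behind it (bot.tcp_to_grasp is the distance from the TCP to the grasp point, in m); x points along the fingers, y is the direction in which the jaws open and shut, and the axes are right-handed (so a half turn about x gives the same grasp; the last joint's range is limited). The gripper opens to 85 mm and grips with 20 to 120 N. Pads are 22 mm wide; open, the fingers measure 114 mm over their backs; the gripper's body (76 mm by 85 mm) begins 54 mm behind the grasp point. The pads swing forward as they close: fully open they stand 13 mm farther back than shut.
Start: joints at [-1.504, 0.245, 1.558, -0, 1.339, -0.174], TCP at [0.155, -0.631, 0.231] pointing down, gripper open.
Joint ranges: [-3.13, 3.13], [-1.02, 2.26], [0.13, 2.54], [-0.95, 4.09], [0.21, 2.88], [-2.74, 2.74]. Speed limits (rad/s): [2.57, 2.57, 3.14, 3.14, 3.14, 3.14].

## Interface

Orientations are given as a unit quaternion [x, y, z, w].
In Python, from workcell import bot gives the robot as it stands.
- The arm moves only by the tool arm_command, never from a script. Its argument "targets" is one flat list of numbers, 7 for each row, row after row: the turn, a rotation vector about the tool's x, y, z in degrees, then the shift along the tool's x, y, z in cm, then the finger opening in cm, from 0 to 8.54. A call has 1 to 10 rows; each row is the pose to reach, as a shift and turn from the pose measured when the call began, along the tool's axes at that moment; what a row does not reach only later rows make up. A row lasts 1/10 s, in which the tool goes at most 50 mm and 8.59 degrees, less where a joint would pass 70% of its speed; a pose out of reach is approached as far as the arm can. A call with a gripper value outside its range is refused whole. The fingers move at their own pace and stop on an object; "grip_force" is the grip in N (left out, the last holds). Time passes only in rows, so rows that repeat a pose let the fingers close. It gives the time, the measured TCP pose, the force and the opening at its end, in the units of the state.
- bot.get_state(): the state, without advancing time (a new reading comes with each control period).
- bot.camera(name): name is "scene" or "top" or "wrist"; returns a dict with "img" (400x640x3 uint8, red, green, blue), "mtx" (3x3 intrinsics, pixels), "rvec" (rotation vector, rad) and "tvec" (3), from world to camera coordinates, as OpenCV has them; the wrist camera has in their place "hand_eye" (4x4, takes a point from camera to tool coordinates, whose origin is the TCP and whose axes are the tool frame's). Camera axes: x right, y down, z forward; pixel columns grow to the right and rows downward; lengths in m; the calibration is good to about 2 mm. A picture is of the moment at which its call begins: read the wrist's pose just before it. There is no depth.
- bot.close_job(): hands the job in, once; it reports no verdict.
The state is a dict: "clock": time; "qpos": joint angles; "qvel": joint speeds; "effort": joint torques, N m; "ee_pos": TCP position; "ee_rot": TCP orientation; "contact_force": force on the tool from outside, world axes, zero at the start; "wrist_torque": the same for the moment, N m; "grip_width": finger opening in m.
Only numpy, scipy, OpenCV 4.12 (cv2) and the standard library are available. Lean on these libraries where they do the work, as an engineer would, in place of code of your own. Each camera call takes 0.05 s, during which the arm holds its last target.

## Task

Thread the bored carrier block onto the free end of the bent drying rail, slide it round the bend, turning it with the rail, until it is fully home against the wooden stop post, and let go of it. Then latch it in with the ratchet: give the sprung lever exactly three full strokes, pressing its pad down to the bottom and letting it come all the way up each time, so that the latch finger stands upright behind the carrier. Do not turn the latch finger by hand, do not drop the carrier, and leave the other things on the table where they are.

Things in the scene. Friction and masses are not known exactly. Their poses are not given: they have to be found in the camera images.
- rail_stand: Fixed stand, z up: dark wood base board 170 x 210 x 15 mm, origin under its centre. It carries the rail, a level bent steel rod 10 mm thick, centre line 125 mm above the table, held only at its far end by a pale wooden stop post (34 mm wide in x, 24 mm deep in y, top at 137 mm). The points give the rail's course, the joints its latch and lever.
- rail_tip (a point): Free rounded end of the rail, on its centre line; axes as rail_stand's. In rail_stand's frame the line starts here at (-0.105, -0.125, 0.125) and runs straight along +x for 55 mm, then bends left through a quarter circle of radius 80 mm about (-0.050, -0.045) to (0.030, -0.045), then runs straight along +y for 50 mm to the stop face of the post at y = 0.005.
- bend_middle (a point): Point on the rail's centre line in the middle of the bend, where the rail runs 45 degrees between rail_stand's +x and +y.
- rail_home (a point): Point on the rail's centre line 16 mm before the stop face, where the centre of the carrier's bore belongs when the carrier is home. The rail runs along rail_stand's +y there.
- carrier: Loose carrier, about 0.18 kg, starts upright on the table: pale wooden block on a steel shoe (32 mm long in x, 34 mm wide in y, 51 mm high), on top a grip fin to hold it by (28 mm in x, 14 mm thick in y, from 51 to 91 mm height). Two 6 mm brass pegs stick out 14 mm sideways (y) from the shoe. Origin: centre of the underside, z up. Bottom-heavy: it hangs upright on the rail.
- carrier_bore (a point): Centre of the carrier's round through bore, 15 mm wide, 32 mm long, along the carrier's own x, 34 mm above its underside. Either end may go on first. Axes as the carrier's. Hanging free on the rail it rests 2.5 mm below the rail's centre line.
- latch (a joint): Turn of the latch shaft (it lies along rail_stand's y at x = 0.030, 65 mm above the table, under the rail), rad. 0: the 42 mm steel latch finger lies level, pointing to rail_stand's +x (open); 1.57: it stands upright 9 mm behind the parked carrier and blocks it. The lever turns it through a ratchet, forwards only, 0.524 rad per full stroke; it stays where it is left.
- lever (a joint): Turn of the sprung lever, rad. 0: up, at rest, pointing to rail_stand's -x and 0.38 rad above level; 0.74: pressed down to its stop. The first 0.2 rad or so is free play. It springs back up by itself. Pressing at the pad takes about 3.5 N at the start and 6 N at the bottom, with firm resistance at the stop.
- lever_pad (a point): Centre of the top of the lever's black 32 x 32 mm pad, 74 mm from the shaft, at y = 0.065 in rail_stand's frame. It is about 96 mm above the table at rest and 43 mm when fully pressed, moving nearly straight down (under 8 mm sideways).
Mind the look-alikes: they are no part of the job. Several things look just like the carrier: the one meant starts farthest from the robot's base.

How it is judged:
On the way, in this order (a step that is already met when the one before it is completed fails the run):
1. the carrier is threaded on the straight lead-in of the rail (x of carrier_bore in the frame of rail_stand between -0.095 and -0.045 m and y of carrier_bore in the frame of rail_stand between -0.131 and -0.119 m and z of carrier_bore in the frame of rail_stand between 0.117 and 0.133 m and angle between the x axis of carrier and the x axis of rail_stand, either way round below 0.3 rad).
2. the carrier passes the middle of the bend on the rail, turned with it (distance between carrier_bore and bend_middle below 0.015 m and angle between the x axis of carrier and the x axis of rail_stand, either way round between 0.4 and 1.17 rad).
3. the carrier is home against the stop post and released, latch still open (distance between carrier_bore and rail_home below 0.007 m and angle between the x axis of carrier and the y axis of rail_stand, either way round below 0.22 rad and angle between carrier's own z axis and vertical below 0.3 rad and value of joint latch below 0.2 rad and contact force between the fingers and carrier below 0.1 N), for 0.2 s.
4. first full stroke: lever up again, latch one step on (value of joint latch between 0.38 and 0.68 rad and value of joint lever below 0.12 rad), for 0.1 s.
5. second full stroke: lever up again, latch two steps on (value of joint latch between 0.9 and 1.2 rad and value of joint lever below 0.12 rad), for 0.1 s.
At the end, for the whole second after the job is handed in: The carrier is on the rail, released and at rest, its bore centre within 7 mm of rail_home and its bore within 0.22 rad of the rail; the latch finger stands upright (1.42 to 1.72 rad, three ratchet steps) and the lever is up again (under 0.12 rad) (distance between carrier_bore and rail_home below 0.007 m and angle between the x axis of carrier and the y axis of rail_stand, either way round below 0.22 rad and angle between carrier's own z axis and vertical below 0.3 rad and value of joint latch between 1.42 and 1.72 rad and value of joint lever below 0.12 rad and linear speed of carrier below 0.02 m/s); the robot touches nothing.
It fails at once if the latch finger, its shaft or wheel is pushed by hand (contact force between any of the fingers, the arm and latch above 2 N).
It fails at once if the carrier is dropped or tipped over (angle between carrier's own z axis and vertical above 0.8 rad or linear speed of carrier above 1 m/s).
It fails at once if another thing on the table is displaced by more than 30 mm (distance of any of tape, gouache, eraser, paint_tube, clip from where it was at the start of the episode above 0.03 m).
It also fails if it takes over 61 s, if anything falls off the work surface, if the arm or the gripper's body presses on something with over 40 N, if the wrist force passes 120 N, or if a joint passes its speed limit or range.

## Working session

There is one attempt and no reset: what is moved stays moved. The work goes in short steps, Python scripts to look and compute and a tool call to move; the robot and the scene stay as the last step left them, time stands still between calls to the robot, and variables do not carry over. Pictures are saved under pics/ and viewed, and the job is handed in when it is done.

Besides the shell and the picture viewer there is one more tool, called after "Emit:" as name(argument=value, ...) on one line, values as JSON. arm_command: Moves the arm, as the interface text tells. Its arguments: {"type":"object","properties":{"targets":{"type":"array","items":{"type":"number"}},"grip_force":{"type":"number"}},"required":["targets"]}

```bash
ls; mkdir -p pics; python3 - <<'E'
from workcell import bot
import cv2,numpy as np
np.set_printoptions(precision=4,suppress=True)
s=bot.get_state()
print(s, bot.tcp_to_grasp)
for n in ["scene","top","wrist"]:
    c=bot.camera(n); cv2.imwrite(f"pics/{n}0.png",c["img"][:,:,::-1])
    print(n,{k:np.array(v).tolist() for k,v in c.items() if k!="img"})
    np.savez(f"{n}0.npz",**c)
E
```

```text
pics
{'clock': 0.0, 'qpos': array([-1.5041,  0.2458,  1.559 , -0.    ,  1.3387, -0.1741]), 'qvel': array([-0.0017, -0.001 ,  0.0011, -0.0005, -0.    , -0.0005]), 'effort': array([ -0.0013, -42.9515, -32.6126,  -0.0002,   0.0054,   0.    ]), 'ee_pos': array([ 0.155 , -0.6307,  0.2302]), 'ee_rot': array([ 0.702 ,  0.0856, -0.702 ,  0.0843]), 'contact_force': array([0.0113, 0.2707, 0.4488]), 'wrist_torque': array([ 0.0287, -0.0123,  0.0114]), 'grip_width': 0.085674269192647} 0.0187
scene {'mtx': [[512.2253788389165, 0.0, 321.29561400902134], [0.0, 512.2253788389165, 199.97711877311573], [0.0, 0.0, 1.0]], 'rvec': [0.6916193773280145, -2.636401200047422, 1.0997042760759423], 'tvec': [0.4242148400171222, 0.32219117333558356, 1.026139848331502]}
top {'mtx': [[378.1507345370738, 0.0, 317.0358461140395], [0.0, 378.1507345370738, 202.35343211597842], [0.0, 0.0, 1.0]], 'rvec': [2.157925696384777, -2.178279038289546, 0.15459376352303356], 'tvec': [-0.106010922305737, 0.5685625987841241, 0.8714375109514552]}
wrist {'mtx': [[349.50664893453177, 0.0, 318.2733569581306], [0.0, 349.50664893453177, 194.1929537868022], [0.0, 0.0, 1.0]], 'hand_eye': [[0.0007292693665348292, -0.3063246599570646, 0.9519268201224181, -0.14237696745646772], [0.9999987098644502, 0.001585825393665157, -0.00025578752070609656, 0.0011376492776605795], [-0.0014312356989593135, 0.9519257785457901, 0.30632542125061124, -0.07881242644116536], [0.0, 0.0, 0.0, 1.0]]}
```

View pics/scene0.png

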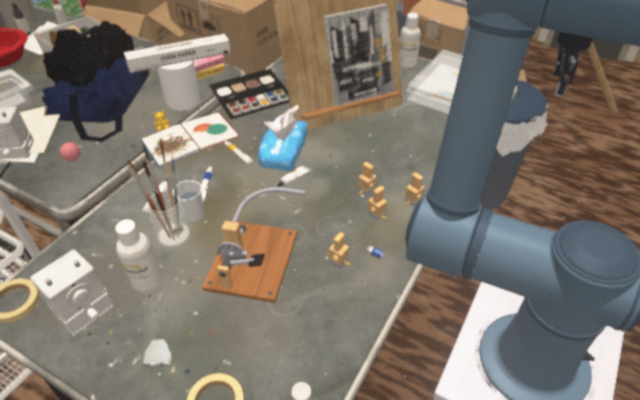

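View pics/top0.png

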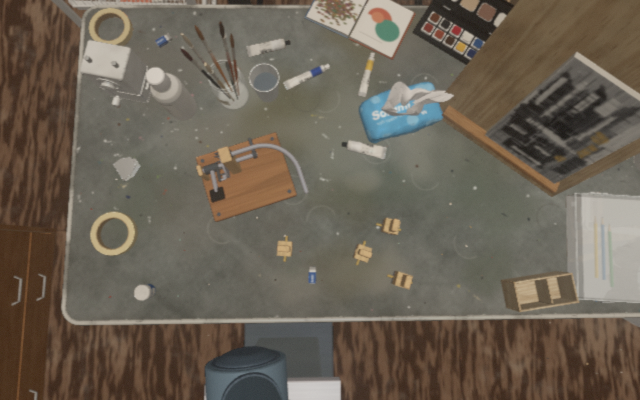

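View pics/wrist0.png

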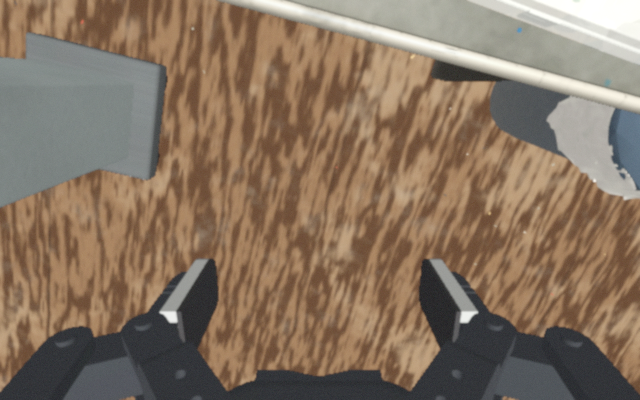

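Four carrier look-alikes show in the top view, at about (285,248), (363,253), (391,227) and (402,281). In the scene view they are at (338,250), (377,203), (368,178) and (414,188). Next I'll compute their positions.

```bash
cat > h.py <<'E'
import numpy as np,cv2
from scipy.spatial.transform import Rotation as R
np.set_printoptions(precision=4,suppress=True)
def load(f): return dict(np.load(f))
def ray(c,uv,z):
    Rm=cv2.Rodrigues(c["rvec"])[0]; o=-Rm.T@c["tvec"].ravel()
    d=Rm.T@np.linalg.inv(c["mtx"])@np.array([uv[0],uv[1],1.])
    return o+d*(z-o[2])/d[2]
def proj(c,P):
    P=np.atleast_2d(np.array(P,float))
    return cv2.projectPoints(P,c["rvec"],c["tvec"],c["mtx"],None)[0].reshape(-1,2)
def wristcam(c,s):
    "make wrist camera dict with rvec/tvec"
    T=np.eye(4);T[:3,:3]=R.from_quat(s["ee_rot"]).as_matrix();T[:3,3]=s["ee_pos"]
    M=np.linalg.inv(T@c["hand_eye"])
    c=dict(c);c["rvec"]=cv2.Rodrigues(M[:3,:3])[0];c["tvec"]=M[:3,3];return c
def crop(c,x0,y0,x1,y1,k,f):
    cv2.imwrite(f,cv2.resize(c["img"][y0:y1,x0:x1,::-1],None,fx=k,fy=k,interpolation=cv2.INTER_CUBIC))
E
python3 - <<'E'
from h import *
t=load("top0.npz");s=load("scene0.npz")
for uv in [(285,248),(363,253),(391,227),(402,281)]:
    p=ray(t,uv,0.05);print(uv,p,np.hypot(p[0],p[1]))
for uv in [(338,250),(377,203),(368,178),(414,188)]:
    p=ray(s,uv,0.05);print(uv,p,np.hypot(p[0],p[1]))
crop(t,180,120,330,280,5,"pics/topA.png")
crop(t,340,200,440,300,6,"pics/topB.png")
crop(s,190,170,350,310,5,"pics/scA.png")
crop(s,330,150,440,280,4.5,"pics/scB.png")
E
```

```text
(285, 248) [ 0.4596 -0.0355  0.05  ] 0.4609620106365953
(363, 253) [ 0.4461 -0.2168  0.05  ] 0.49601969570311594
(391, 227) [ 0.506  -0.2844  0.05  ] 0.580433075157902
(402, 281) [ 0.381  -0.3056  0.05  ] 0.4884053347112789
(338, 250) [ 0.4578 -0.0254  0.05  ] 0.4585536430599936
(377, 203) [ 0.4448 -0.2066  0.05  ] 0.49044592754030764
(368, 178) [ 0.5049 -0.2792  0.05  ] 0.5769295223719276
(414, 188) [ 0.3852 -0.3023  0.05  ] 0.48963965772558427
```

View pics/topA.png

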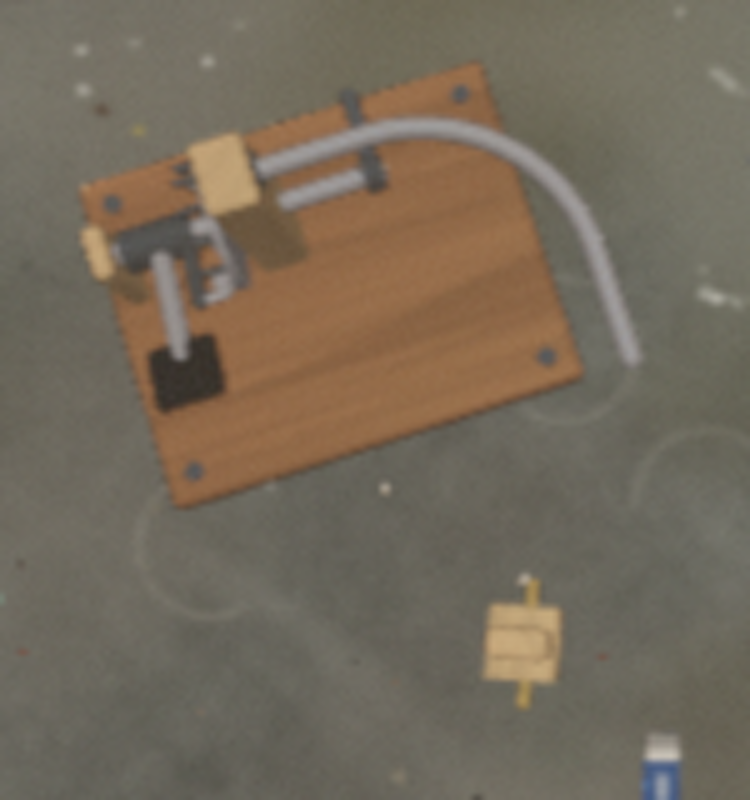

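View pics/topB.png

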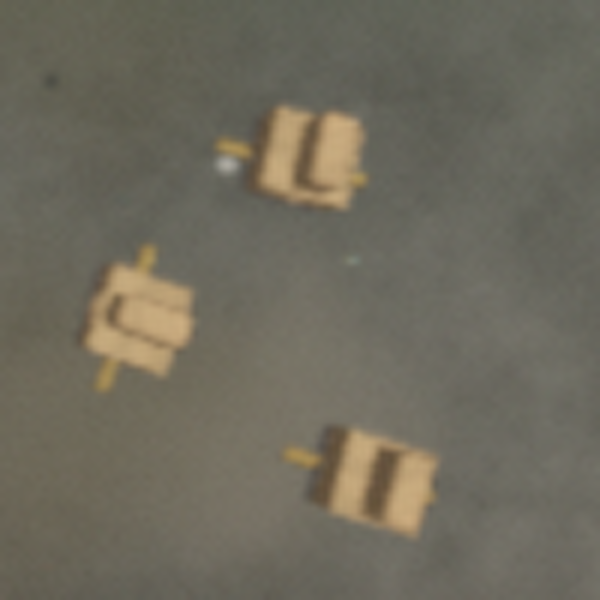

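View pics/scA.png

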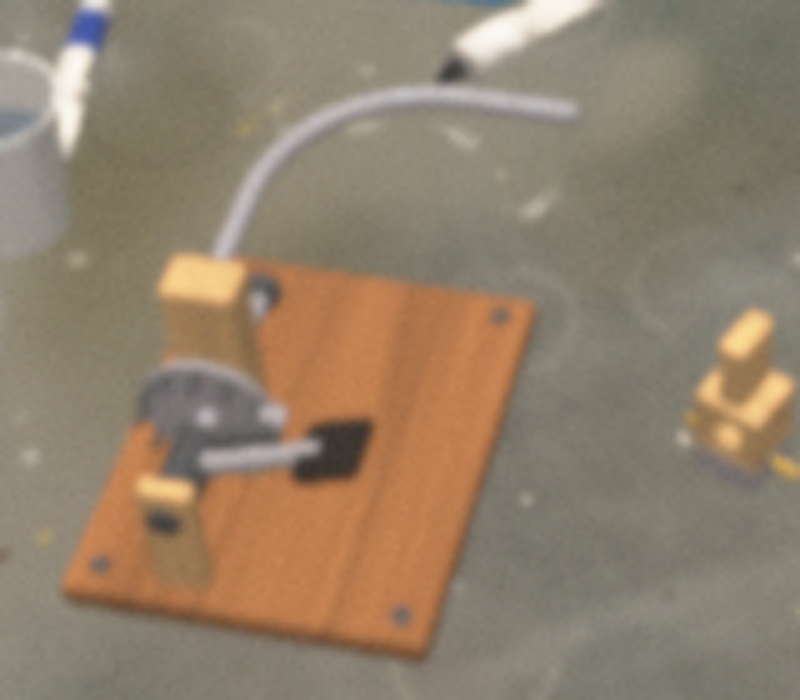

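View pics/scB.png

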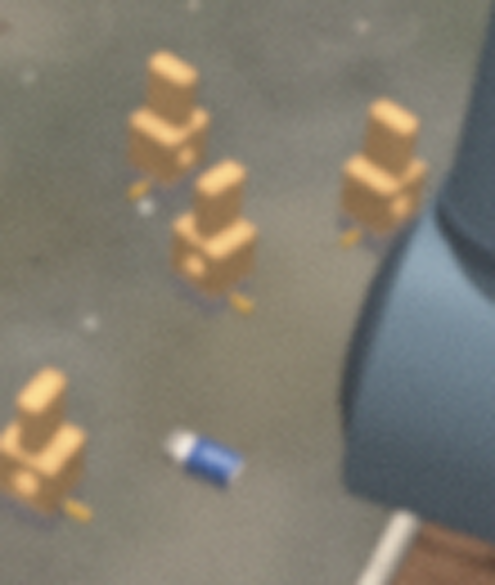

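The carrier farthest from the base is the one at (391,227) in top and (368,178) in scene: 0.58 m away, against 0.49 m or less for the others. Next I'll fit the stand pose and this carrier's pose using both cameras.

```bash
cat > fit.py <<'E'
from h import *
from scipy.optimize import least_squares
t=load("top0.npz");s=load("scene0.npz")
TA=lambda p:(180+p[0]/5-0.4,120+p[1]/5-0.4); SA=lambda p:(190+p[0]/5-0.4,170+p[1]/5-0.4)
def tr(p,P): 
    c,s_=np.cos(p[2]),np.sin(p[2]);P=np.array(P)
    return np.c_[p[0]+c*P[:,0]-s_*P[:,1],p[1]+s_*P[:,0]+c*P[:,1],P[:,2]]
B=[(.085,.105,.015),(.085,-.105,.015),(-.085,-.105,.015),(-.085,.105,.015)]
obsT=[TA(q) for q in [(82,187),(482,62),(582,378),(177,508)]]
obsS=[SA(q) for q in [(68,590),None or (238,258),(535,300),(425,655)]]
tip=(-.105,-.125,.125)
P=B+[tip]
oT=np.array(obsT+[TA((633,362))]); oS=np.array(obsS+[SA((576,111))])
for name,use in [("both",(1,1)),("top",(1,0)),("scene",(0,1))]:
    f=lambda p:np.r_[use[0]*(proj(t,tr(p,P))-oT).ravel(),use[1]*(proj(s,tr(p,P))-oS).ravel()]
    r=least_squares(f,[.6,.1,.3],loss="soft_l1");print(name,r.x);print(f(r.x).reshape(-1,2).round(1).tolist())
    if name=="both": np.save("stand.npy",r.x)
# carrier
TB=lambda p:(340+p[0]/6-0.4,200+p[1]/6-0.4); SB=lambda p:(330+p[0]/4.5-0.4,150+p[1]/4.5-0.4)
print([TB(q) for q in [(335,150)]])
E
python3 fit.py
python3 - <<'E'
from h import *
t=load("top0.npz");s=load("scene0.npz")
crop(t,370,205,415,250,16,"pics/tc.png");crop(s,350,155,390,205,12,"pics/sc.png")
E
```

```text
both [0.6376 0.0648 0.3151]
[[-1.8, -0.1], [-0.8, -0.9], [0.5, -0.4], [-0.8, 0.8], [0.2, 1.3], [-1.6, -0.7], [-5.4, -1.8], [1.1, -0.4], [0.8, -1.2], [1.4, 0.7]]
top [0.6379 0.0635 0.3105]
[[-1.1, -0.5], [-0.1, -0.9], [0.9, -0.4], [-0.5, 0.5], [0.7, 1.5], [-0.0, -0.0], [-0.0, -0.0], [0.0, -0.0], [0.0, -0.0], [0.0, 0.0]]
scene [0.637  0.0668 0.3222]
[[-0.0, 0.0], [-0.0, -0.0], [-0.0, -0.0], [-0.0, 0.0], [-0.0, 0.0], [-1.8, 0.3], [-6.0, -1.0], [0.6, -0.0], [0.9, -0.6], [0.8, 1.1]]
[(395.43333333333334, 224.6)]
```

View pics/tc.png

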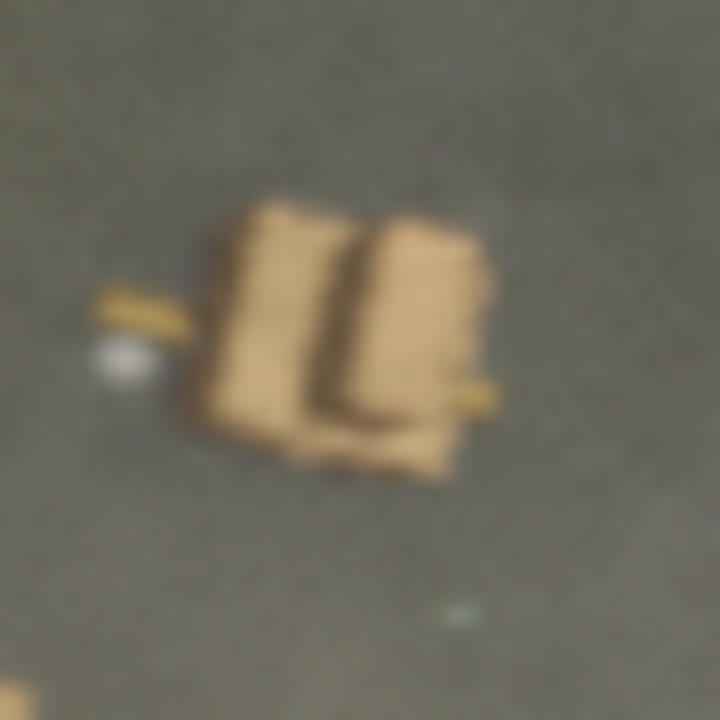

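View pics/sc.png

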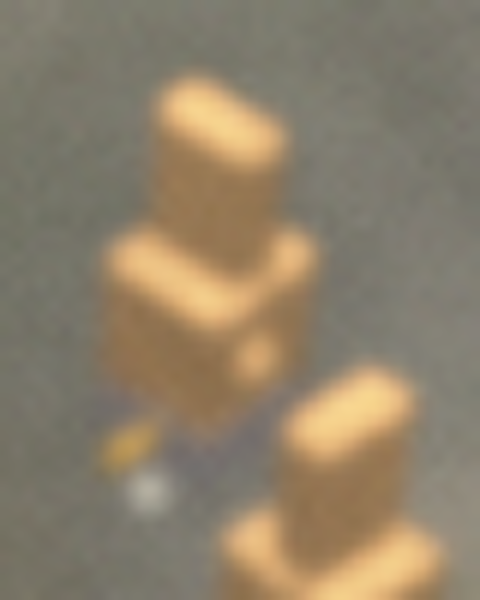

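```bash
python3 - <<'E'
from h import *
t=load("top0.npz");s=load("scene0.npz")
T=lambda p:(369.5+p[0]/16,204.5+p[1]/16);S=lambda p:(349.5+p[0]/12,154.5+p[1]/12)
a=ray(t,T((395,410)),.091);b=ray(t,T((440,228)),.091);c=ray(t,T((418,318)),.091);print("fin",a,b,c,np.arctan2(*(b-a)[1::-1]),np.linalg.norm(b-a))
a=ray(t,T((100,300)),.012);b=ray(t,T((498,405)),.012);print("pegs",(a+b)/2,b-a,np.arctan2(*(b-a)[1::-1])+np.pi/2,np.linalg.norm(b-a))
print(ray(s,S((220,122)),.091))
# tcp axes
from workcell import bot
st=bot.get_state();print(R.from_quat(st["ee_rot"]).as_matrix())
E
```

```text
fin [ 0.4967 -0.2824  0.091 ] [ 0.5222 -0.2897  0.091 ] [ 0.5095 -0.2861  0.091 ] -0.27761076530345996 0.02649482919580994
pegs [ 0.5093 -0.2857  0.012 ] [-0.0167 -0.0607  0.    ] -0.26788993396781846 0.06294964268578737
[ 0.5098 -0.2831  0.091 ]
[[-0.0001  0.2385 -0.9711]
 [ 0.0015 -0.9711 -0.2385]
 [-1.     -0.0014 -0.0003]]
```

```bash
cat >> h.py <<'E'
def row(p,yaw,s=None):
    "world TCP pos, yaw of tool y -> row numbers"
    if s is None:
        from workcell import bot; s=bot.get_state()
    R0=R.from_quat(s["ee_rot"]); y=np.array([np.cos(yaw),np.sin(yaw),0]);x=np.array([0,0,-1.])
    R1=R.from_matrix(np.c_[x,y,np.cross(x,y)])
    return np.r_[(R0.inv()*R1).as_rotvec(degrees=True),R0.as_matrix().T@(np.array(p)-s["ee_pos"])*100].round(2)
E
python3 -c "
from h import *
print(row((.509,-.285,.2),-1.84))"
```

```text
[ 29.22   0.01   0.08   3.09 -25.14 -42.62]
```

Emit:
arm_command(targets=[4,0,0,0,-2.5,-4.3,6,8,0,0,0,-5,-8.6,6,12,0,0,0,-7.6,-12.9,6,16,0,0,0,-10,-17,6,20,0,0,0,-12.6,-21.3,6,24,0,0,0.5,-15,-25.6,6,27,0,0,1,-17.6,-29.8,6,29.2,0,0,2,-20.1,-34.1,6,29.2,0,0.1,3,-22.6,-38.4,6,29.2,0,0.1,3.1,-25.1,-42.6,6], grip_force=40)

```text
clock: 1.15
ee_pos: [0.509, -0.2834, 0.1982]
ee_rot: [-0.7, 0.094, 0.702, 0.095]
contact_force: [-0.0, -0.3, 0.1]
grip_width: 0.0598
```

Emit:
arm_command(targets=[0,0,0,0,0,0,6])

```text
clock: 1.25
ee_pos: [0.5116, -0.2791, 0.1975]
ee_rot: [-0.7, 0.092, 0.702, 0.094]
contact_force: [0.0, -0.3, -0.6]
grip_width: 0.0598
```

```bash
python3 - <<'E'
from h import *
from workcell import bot
s=bot.get_state();print(s["clock"],s["ee_pos"],s["qpos"],s["contact_force"])
print(row((.509,-.285,.2),-1.84))
c=wristcam(bot.camera("wrist"),s);np.savez("w1.npz",**c)
cv2.imwrite("pics/w1.png",c["img"][:,:,::-1])
print(proj(c,[(.5095,-.285,.091),(.5095,-.285,0)]))
E
```

```text
1.25 [ 0.5116 -0.2791  0.1975] [-0.6942  0.1243  1.7599  0.001   1.2611  1.1389] [ 0.0345 -0.2707 -0.578 ]
[ 0.38  0.17  0.14 -0.25  0.64  0.1 ]
[[325.9042 193.3703]
 [324.327  165.2661]]
```

View pics/w1.png

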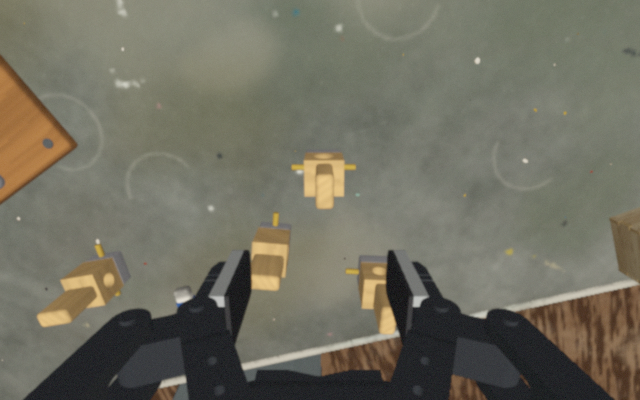

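```bash
python3 - <<'E'
from h import *
c=load("w1.npz")
crop(c,280,135,370,225,8,"pics/w1c.png")
E
```

```text
(no output)
```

View pics/w1c.png

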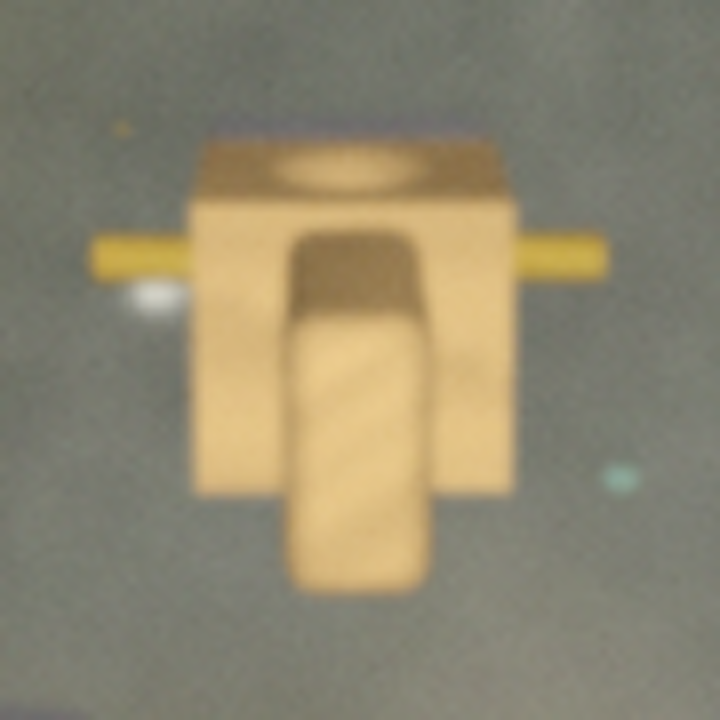

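```bash
python3 - <<'E'
from h import *
c=load("w1.npz")
W=lambda p:(279.5+p[0]/8,134.5+p[1]/8)
for q,z in [((359,452),.091),((353,347),.051),((350,257),.012)]: print(ray(c,W(q),z))
a=ray(c,W((288,452)),.091);b=ray(c,W((430,452)),.091);print(np.linalg.norm(a-b))
a=ray(c,W((92,257)),.012);b=ray(c,W((610,257)),.012);d=a-b;print(np.linalg.norm(a-b),np.arctan2(d[1],d[0]))
s=load
from workcell import bot
s=bot.get_state();print(R.from_quat(s["ee_rot"]).as_matrix())
p=ray(c,W((359,452)),.091)
print(row((p[0],p[1],.055),-1.84))
E
```

```text
[ 0.5116 -0.2844  0.091 ]
[ 0.5108 -0.284   0.051 ]
[ 0.5113 -0.2842  0.012 ]
0.01324072030086329
0.06223752644370151 1.3104703466837089
[[-0.0034 -0.2611 -0.9653]
 [ 0.0026 -0.9653  0.2611]
 [-1.     -0.0016  0.004 ]]
[ 0.29  0.23  0.09 14.23  0.35 -0.29]
```

Emit:
arm_command(targets=[0.3,0.2,0.1,3,0.4,-0.3,6,0.3,0.2,0.1,7,0.4,-0.3,6,0.3,0.2,0.1,10.5,0.4,-0.3,6,0.3,0.2,0.1,12.5,0.4,-0.3,6,0.3,0.2,0.1,13.5,0.4,-0.3,6,0.3,0.2,0.1,14.1,0.4,-0.3,6,0.3,0.2,0.1,14.1,0.4,-0.3,6])

```text
clock: 2.0
ee_pos: [0.5114, -0.2855, 0.0565]
ee_rot: [-0.701, 0.095, 0.701, 0.095]
contact_force: [-0.4, 0.0, 0.5]
grip_width: 0.0601
```

Emit:
arm_command(targets=[0,0,0,0,0,0,3.5,0,0,0,0,0,0,2,0,0,0,0,0,0,1,0,0,0,0,0,0,1,0,0,0,0,0,0,0.8,0,0,0,0,0,0,0.8])

```text
clock: 2.6
ee_pos: [0.5119, -0.2858, 0.0573]
ee_rot: [0.701, -0.095, -0.7, -0.095]
contact_force: [-0.9, 0.7, 4.8]
grip_width: 0.0136
```

```bash
python3 - <<'E'
from h import *
from workcell import bot
s=bot.get_state();print(s["clock"],s["ee_pos"],s["grip_width"],s["contact_force"],row((.5112,-.2842,.056),-1.831))
E
```

```text
2.6 [ 0.5119 -0.2858  0.0573] 0.013626709589384734 [-0.8774  0.7413  4.8209] [-0.56 -0.04 -0.04  0.13 -0.13  0.11]
```

```bash
python3 - <<'E'
from h import *
print(row((.519,-.105,.2),-1.256))
E
```

```text
[-33.51  -0.03  -0.05 -14.29 -17.6    4.13]
```

Emit:
arm_command(targets=[0,0,0,-1.5,0,0,0.8,0,0,0,-4,0,0,0.8,0,0,0,-8,0,0,0.8,-4,0,0,-12,-2,0.5,0.8,-10,0,0,-14.3,-5,1.2,0.8,-17,0,0,-14.3,-9,2,0.8,-24,0,0,-14.3,-13,3,0.8,-29,0,0,-14.3,-16,3.7,0.8,-32,0,0,-14.3,-17.3,4.1,0.8,-33.5,0,0,-14.3,-17.6,4.1,0.8])

```text
clock: 3.6
ee_pos: [0.5189, -0.1039, 0.2002]
ee_rot: [0.698, 0.112, -0.698, 0.112]
contact_force: [-0.4, -0.3, -1.7]
grip_width: 0.0134
```

Emit:
arm_command(targets=[0,0,0,0,0,0,0.8])

```text
clock: 3.7
ee_pos: [0.519, -0.1044, 0.2003]
ee_rot: [-0.698, -0.111, 0.698, -0.112]
contact_force: [0.9, -0.4, -2.7]
grip_width: 0.0133
```

```bash
python3 - <<'E'
from h import *
from workcell import bot
s=bot.get_state();print(s["clock"],s["ee_pos"],s["grip_width"],s["contact_force"],s["qpos"],row((.519,-.105,.2),-1.256))
c=wristcam(bot.camera("wrist"),s);np.savez("w2.npz",**c)
cv2.imwrite("pics/w2.png",c["img"][:,:,::-1])
for n in ["top","scene"]:
    d=bot.camera(n);np.savez(f"{n}2.npz",**d)
print(proj(c,tr([.6377,.0645,.313],[(-.105,-.125,.125)])) if 0 else "")
t=load("top2.npz");k=load("scene2.npz")
crop(t,200,120,360,280,4,"pics/t2.png");crop(k,220,120,380,250,4.5,"pics/s2.png")
E
```

```text
3.7 [ 0.519  -0.1044  0.2003] 0.013265781135760504 [ 0.8685 -0.3843 -2.7243] [-0.4122 -0.008   1.8931 -0.0015  1.2557  0.8413] [ 0.17  0.02 -0.09  0.03  0.06  0.01]
```

View pics/w2.png

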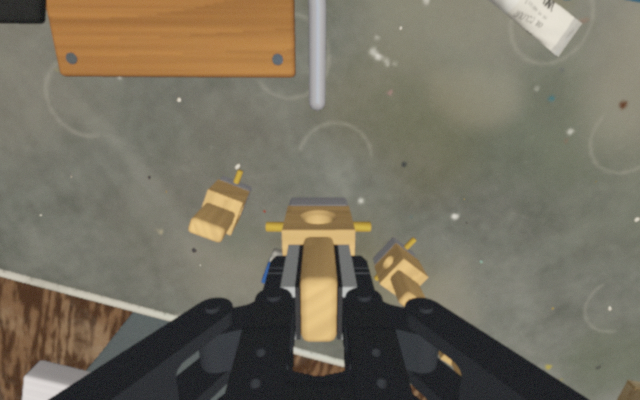

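View pics/t2.png

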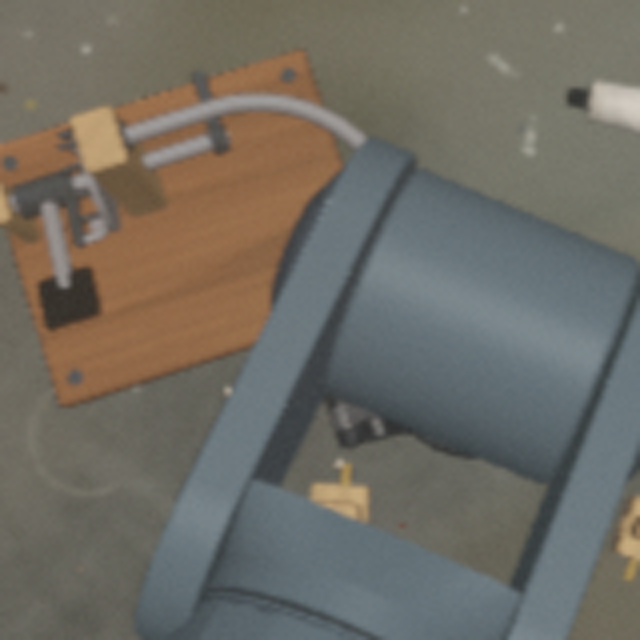

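View pics/s2.png

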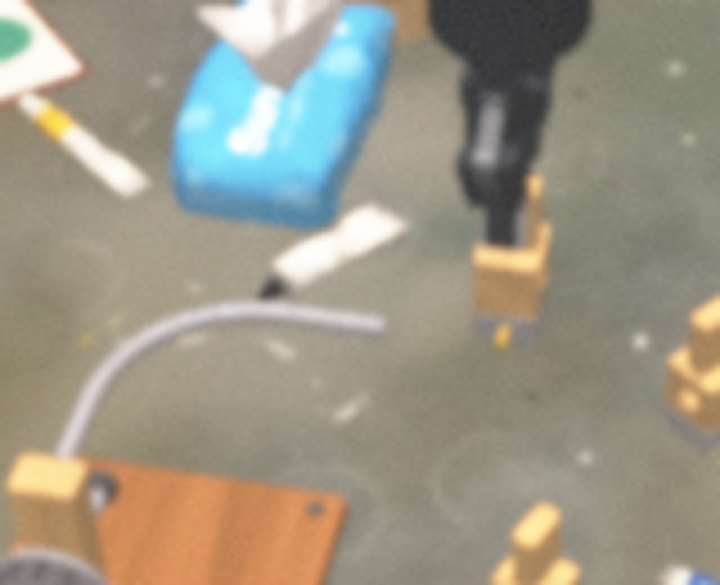

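```bash
python3 - <<'E'
from h import *
c=load("w2.npz")
crop(c,260,0,380,120,6,"pics/w2a.png");crop(c,255,185,385,265,6,"pics/w2b.png")
E
```

```text
(no output)
```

View pics/w2a.png

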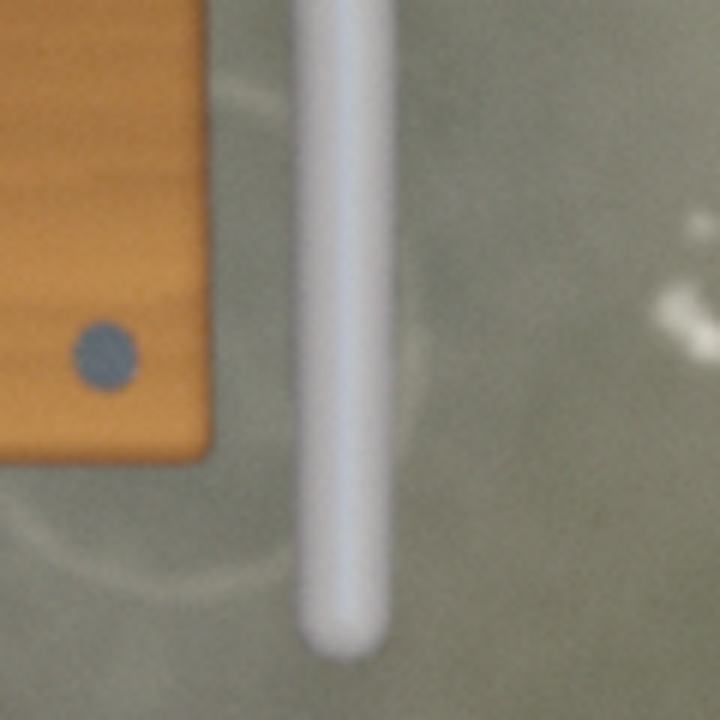

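View pics/w2b.png

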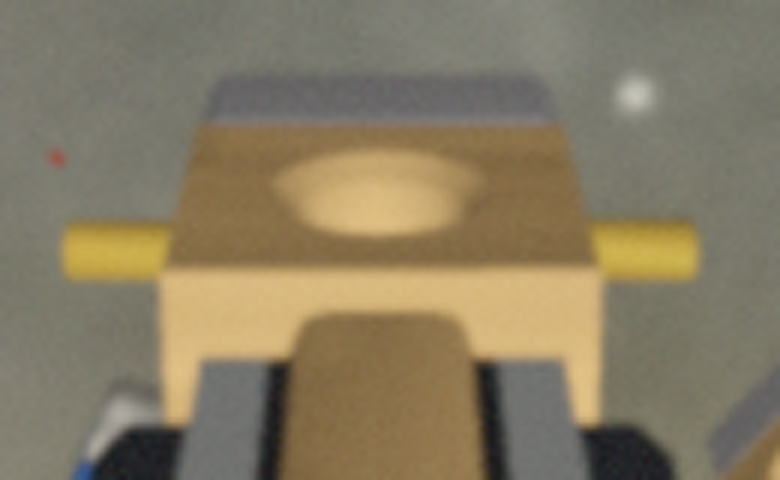

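```bash
python3 - <<'E'
from h import *
from workcell import bot
c=load("w2.npz");s=bot.get_state();p=s["ee_pos"];M=R.from_quat(s["ee_rot"]).as_matrix()
A=lambda q:(259.5+q[0]/6,-.5+q[1]/6);Bq=lambda q:(254.5+q[0]/6,184.5+q[1]/6)
a=ray(c,A((345.5,600)),.125);b=ray(c,A((345,30)),.125);tip=ray(c,A((345,661)),.123)
d=b-a;yaw=np.arctan2(d[1],d[0]);print("rail",a,b,"yaw",yaw,"tip",tip)
C=[ray(c,u,.015) for u in [(259.5+212/6,-.5+462/6)]];print("corner",C)
u=np.array([np.cos(yaw),np.sin(yaw)]);n=np.array([-u[1],u[0]])
print("tcp lateral to rail mm",n@(p[:2]-a[:2])*1000,"ahead to tip",u@(tip[:2]-p[:2])*1000)
# carrier predicted pixels: underside z = p.z-.0573, axes: carrier x=-tool z?, 
cx=-M[:,2];cy=M[:,1];up=-M[:,0]
yv=np.arctan2(cx[1],cx[0]);print("carrier x yaw",yv)
o=p-up*.0573
f=lambda x,y,z:o+cx*x+cy*y+up*z
pts=[f(.016,-.017,.051),f(.016,.017,.051),f(0,-.031,.012),f(0,.031,.012),f(.016,0,.034),f(.016,-.0075,.034),f(.016,.0075,.034),f(.016,0,0)]
q=proj(c,pts);print(((q-[254.5,184.5])*6).round(0))
E
```

```text
rail [ 0.5842 -0.0834  0.125 ] [ 0.6327 -0.0674  0.125 ] yaw 0.3190408858928536 tip [ 0.5784 -0.0853  0.123 ]
corner [array([ 0.5917, -0.0598,  0.015 ])]
tcp lateral to rail mm -0.09385578916714184 ahead to tip 62.629588488343174
carrier x yaw 0.31589660618592313
[[155. 244.]
 [598. 246.]
 [ 57. 239.]
 [697. 241.]
 [377. 166.]
 [288. 166.]
 [466. 167.]
 [378.  45.]]
```

```bash
python3 - <<'E'
from h import *
yaw=.319;u=np.array([np.cos(yaw),np.sin(yaw)]);n=np.array([-u[1],u[0]])
# line along rail through TCP path, offset +.5mm to left (n)
a=np.array([.5842,-.0834]);tip=a+u*(u@(np.array([.5784,-.0853])-a))
np.save("rail.npy",[*tip,yaw])
q=tip-u*.032+n*.0006
print(tip,q,row((q[0],q[1],.1485),yaw-np.pi/2))
E
```

```text
[ 0.5784 -0.0853] [ 0.5478 -0.0948] [-0.18  0.03 -0.07  5.17 -0.09 -3.07]
```

Emit:
arm_command(targets=[-0.2,0,0,2,-0.1,0,0.8,-0.2,0,0,4,-0.1,-0.5,0.8,-0.2,0,0,5.2,-0.1,-1.5,0.8,-0.2,0,0,5.2,-0.1,-2.5,0.8,-0.2,0,0,5.2,-0.1,-3.1,0.8,-0.2,0,0,5.2,-0.1,-3.1,0.8])

```text
clock: 4.45
ee_pos: [0.5495, -0.0951, 0.1494]
ee_rot: [0.699, 0.112, -0.698, 0.113]
contact_force: [0.3, 0.4, -2.2]
grip_width: 0.0134
```

```bash
python3 - <<'E'
from h import *
from workcell import bot
s=bot.get_state();print(s["clock"],s["ee_pos"],s["contact_force"],row((.5478,-.0948,.1485),.319-np.pi/2))
c=wristcam(bot.camera("wrist"),s);np.savez("w3.npz",**c)
k=bot.camera("scene");np.savez("s3.npz",**k)
crop(c,240,120,400,240,5,"pics/w3.png")
crop(k,270,140,350,220,8,"pics/s3.png")
E
```

```text
4.45 [ 0.5495 -0.0951  0.1494] [ 0.3163  0.3928 -2.1615] [ 0.02 -0.07 -0.15  0.09 -0.08  0.15]
```

View pics/w3.png

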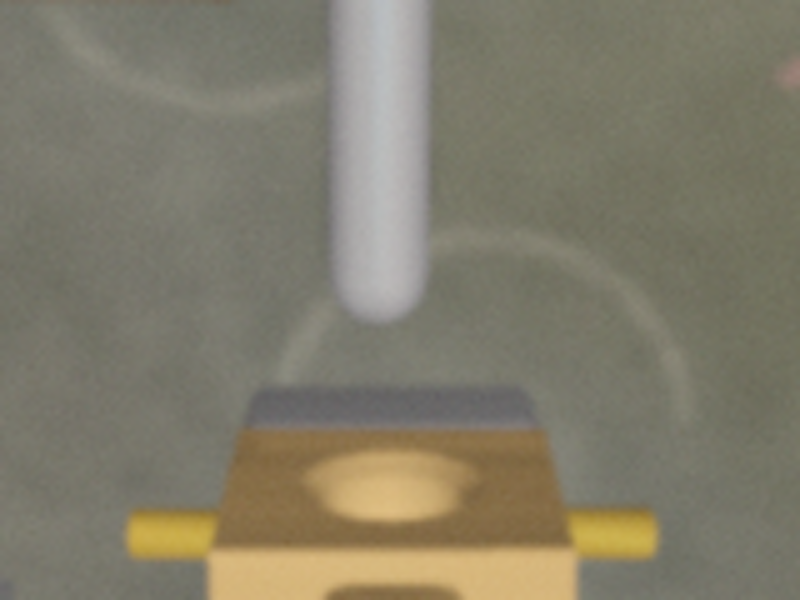

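View pics/s3.png

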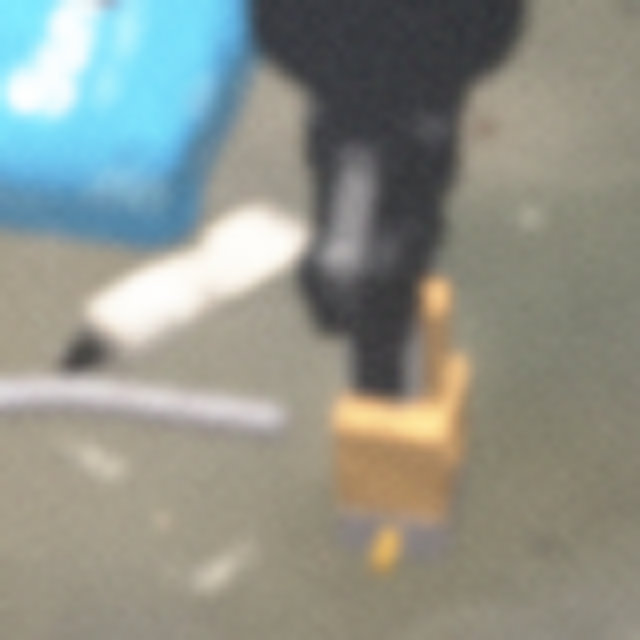

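```bash
python3 - <<'E'
from h import *
from workcell import bot
k=load("s3.npz");s=bot.get_state();p=s["ee_pos"];M=R.from_quat(s["ee_rot"]).as_matrix()
cx=-M[:,2];cy=-M[:,1];up=-M[:,0]  # cy left
print(s["clock"],cx,up)
o=p-up*.0573-M[:,1]*-.0005
f=lambda x,y,z:o+cx*x+cy*y+up*z
tx,ty,yaw=np.load("rail.npy");u=np.array([np.cos(yaw),np.sin(yaw),0])
tip=np.array([tx,ty,.125])
g=lambda q:((q-[269.5,139.5])*8).round(0)
print("rail",g(proj(k,[tip,tip+u*.005,tip+u*.03,tip+u*.05])))
print("car topL near, topR near, botL near, botR near,bore front",g(proj(k,[f(.016,.017,.051),f(-.016,.017,.051),f(.016,.017,0),f(-.016,.017,0),f(.016,0,.034),f(0,.031,.008)])))
E
python3 - <<'E'
import sys;sys.path.insert(0,'.')
from h import *
crop(load("s3.npz"),290,160,335,215,13,"pics/s3b.png")
E
```

```text
4.55 [0.9494 0.3139 0.0006] [-0.0013  0.002   1.    ]
rail [[285. 425.]
 [269. 422.]
 [185. 411.]
 [119. 402.]]
car topL near, topR near, botL near, botR near,bore front [[323. 426.]
 [433. 441.]
 [327. 551.]
 [433. 566.]
 [337. 429.]
 [370. 573.]]
```

View pics/s3b.png

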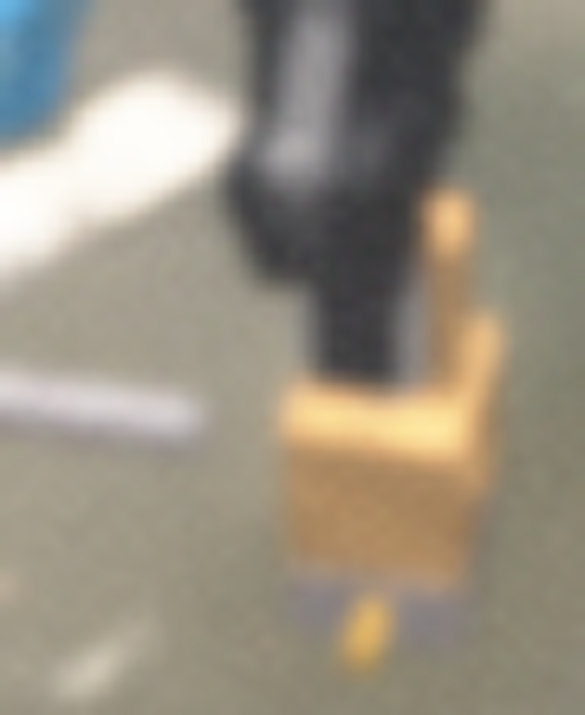

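```bash
python3 - <<'E'
from h import *
from workcell import bot
s=bot.get_state();p=s["ee_pos"];tx,ty,yaw=np.load("rail.npy");u=np.array([np.cos(yaw),np.sin(yaw)]);n=np.array([-u[1],u[0]])
print(p,s["contact_force"],"back",u@(np.array([tx,ty])-p[:2]),"lat",n@(p[:2]-[tx,ty]))
M=R.from_quat(s["ee_rot"]).as_matrix();print(np.arctan2(M[1,1],M[0,1])+np.pi/2, M[2])
E
```

```text
[ 0.5487 -0.0949  0.1491] [-0.0152  1.1684 -1.5807] back 0.03124476467002497 lat 0.0001946712432838655
0.3193482672652297 [-1.      0.0023 -0.0006]
```

Emit:
arm_command(targets=[0,0,0,0,-0.09,0,0.8,0,0,0,0,-0.09,-0.3,0.8,0,0,0,0,-0.09,-0.7,0.8,0,0,0,0,-0.09,-1.1,0.8,0,0,0,0,-0.09,-1.4,0.8,0,0,0,0,-0.09,-1.4,0.8])

```text
clock: 5.15
ee_pos: [0.5621, -0.0895, 0.1491]
ee_rot: [0.698, 0.112, -0.698, 0.113]
contact_force: [-0.6, 0.8, -1.7]
grip_width: 0.0133
```

```bash
cat > look.py <<'E'
from h import *
from workcell import bot
import sys
def look(tag):
    s=bot.get_state();p=s["ee_pos"];tx,ty,yaw=np.load("rail.npy");u=np.array([np.cos(yaw),np.sin(yaw)]);n=np.array([-u[1],u[0]])
    M=R.from_quat(s["ee_rot"]).as_matrix()
    print(s["clock"],p,s["contact_force"],s["wrist_torque"],"along",u@(p[:2]-[tx,ty])*1e3,"lat",n@(p[:2]-[tx,ty])*1e3,"yaw",np.arctan2(M[1,1],M[0,1])+np.pi/2,s["grip_width"])
    c=wristcam(bot.camera("wrist"),s);np.savez(f"w{tag}.npz",**c)
    k=bot.camera("scene");np.savez(f"s{tag}.npz",**k)
    a=cv2.resize(c["img"][100:260,220:420],None,fx=3,fy=3,interpolation=cv2.INTER_CUBIC)
    b=cv2.resize(k["img"][130:250,190:350],None,fx=4,fy=4,interpolation=cv2.INTER_CUBIC)
    cv2.imwrite(f"pics/w{tag}.png",a[:,:,::-1]);cv2.imwrite(f"pics/s{tag}.png",b[:,:,::-1])
if len(sys.argv)>1: look(sys.argv[1])
E
python3 look.py 4
```

```text
5.15 [ 0.5621 -0.0895  0.1491] [-0.5843  0.7987 -1.7235] [-0.0188  0.0276 -0.0142] along -16.831468009058753 lat 1.1289641395521395 yaw 0.31975959098025664 0.013310958816791722
```

View pics/w4.png

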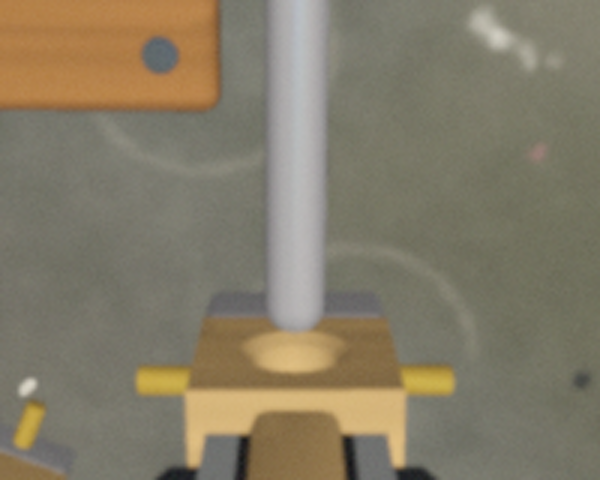

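View pics/s4.png

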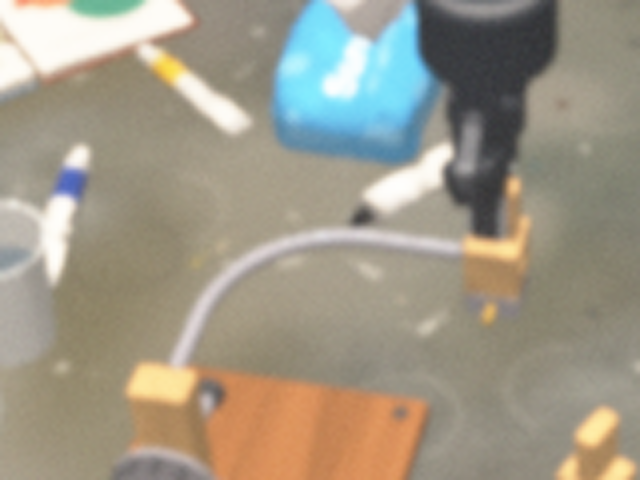

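Emit:
arm_command(targets=[0,0,0,0,0,-0.3,0.8,0,0,0,0,0,-0.7,0.8,0,0,0,0,0,-0.9,0.8])

```text
clock: 5.55
ee_pos: [0.5706, -0.0867, 0.1491]
ee_rot: [0.698, 0.112, -0.698, 0.113]
contact_force: [-0.1, -0.2, -1.2]
grip_width: 0.0135
```

```bash
python3 look.py 5
```

```text
5.55 [ 0.5706 -0.0867  0.1491] [-0.1151 -0.2196 -1.1773] [ 0.002  -0.0422  0.0094] along -7.8085355345994 lat 1.1271566928689292 yaw 0.31963670337072925 0.013523914331243324
```

View pics/w5.png

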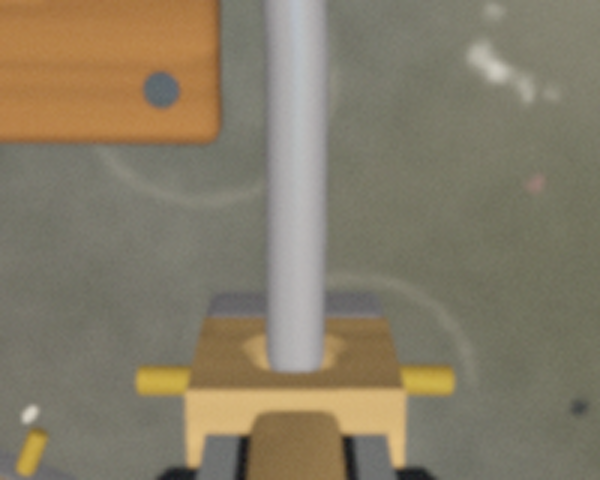

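```bash
python3 - <<'E'
from h import *
crop(load("w5.npz"),275,190,365,240,8,"pics/w5b.png")
E
```

```text
(no output)
```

View pics/w5b.png

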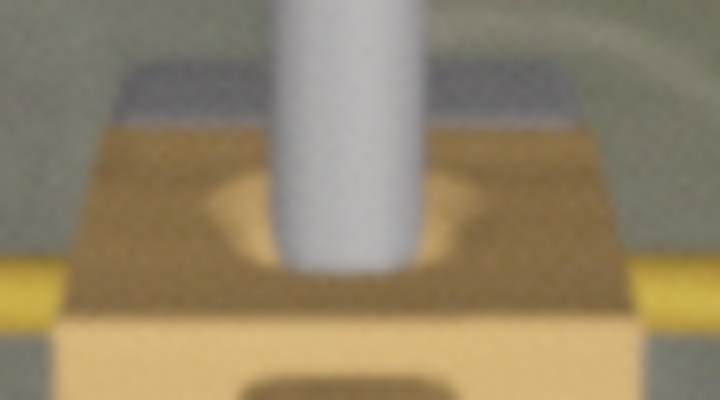

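Emit:
arm_command(targets=[0,0,0,0,0,-0.4,0.8,0,0,0,0,0,-0.9,0.8,0,0,0,0,0,-1.4,0.8,0,0,0,0,0,-1.4,0.8])

```text
clock: 6.05
ee_pos: [0.5845, -0.0821, 0.1492]
ee_rot: [0.699, 0.112, -0.698, 0.114]
contact_force: [-0.4, -0.2, -2.4]
grip_width: 0.0135
```

```bash
python3 look.py 6
```

```text
6.05 [ 0.5845 -0.0821  0.1492] [-0.3715 -0.1535 -2.4471] [ 0.0423 -0.0595 -0.0037] along 6.771460730490928 lat 1.1101950875805398 yaw 0.3201591621103672 0.013511287162185524
```

View pics/w6.png

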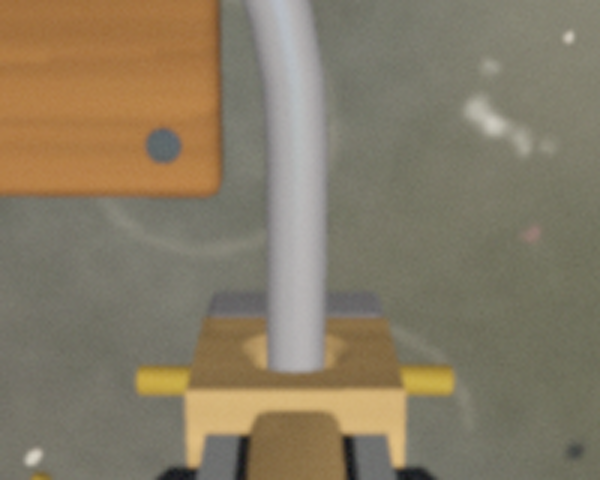

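View pics/s6.png

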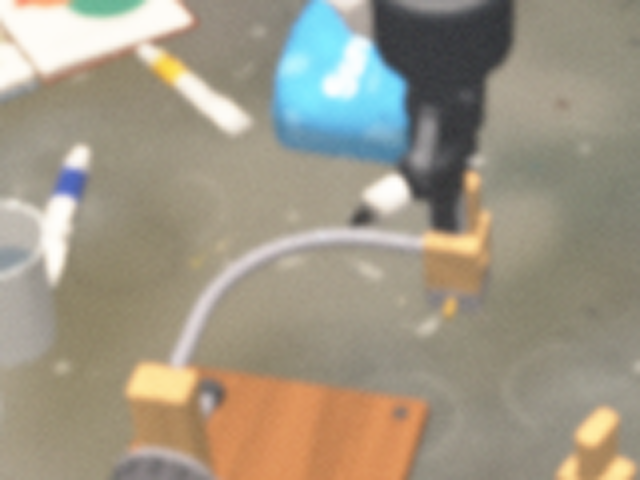

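Emit:
arm_command(targets=[0,0,0,0,0,-0.5,0.8,0,0,0,0,0,-1,0.8,0,0,0,0,0,-1.5,0.8,0,0,0,0,0,-2,0.8,0,0,0,0,0,-2.5,0.8,0,0,0,0,0,-3,0.8,0,0,0,0,0,-3,0.8])

```text
clock: 6.85
ee_pos: [0.613, -0.0726, 0.1491]
ee_rot: [0.698, 0.112, -0.698, 0.114]
contact_force: [-0.7, 0.1, -2.4]
grip_width: 0.0136
```

```bash
python3 look.py 7; cat > ov.py <<'E'
from h import *
import sys
def railpts(n=60):
    P=[(-.105+.055*t,-.125,.125) for t in np.linspace(0,1,12)]
    P+=[(-.05+.08*np.sin(a),-.045-.08*np.cos(a),.125) for a in np.linspace(0,np.pi/2,25)]
    P+=[(.03,-.045+.05*t,.125) for t in np.linspace(0,1,12)]
    return np.array(P)
def st(p,P):
    c,s_=np.cos(p[2]),np.sin(p[2]);P=np.array(P)
    return np.c_[p[0]+c*P[:,0]-s_*P[:,1],p[1]+s_*P[:,0]+c*P[:,1],P[:,2]]
B=np.array([(.085,.105,.015),(.085,-.105,.015),(-.085,-.105,.015),(-.085,.105,.015),(.085,.105,.015)])
post=np.array([(.013,.005,.137),(.047,.005,.137),(.047,.029,.137),(.013,.029,.137),(.013,.005,.137)])
def overlay(c,p,f,box,k):
    x0,y0,x1,y1=box
    im=cv2.resize(c["img"][y0:y1,x0:x1,::-1],None,fx=k,fy=k,interpolation=cv2.INTER_CUBIC).copy()
    for P,col in [(railpts(),(0,0,255)),(B,(255,0,0)),(post,(0,255,0))]:
        q=((proj(c,st(p,P))-[x0-.5,y0-.5])*k).astype(np.int32)
        cv2.polylines(im,[q.reshape(-1,1,2)],False,col,1,cv2.LINE_AA)
    cv2.imwrite(f,im)
if __name__=="__main__":
    tx,ty,yaw=np.load("rail.npy")
    r=st([0,0,yaw],[(-.105,-.125,0)])[0];p=[tx-r[0],ty-r[1],yaw];np.save("stand.npy",p);print(p)
    overlay(load("w7.npz"),p,"pics/ov7.png",(100,0,500,260),2)
    overlay(load("top0.npz"),p,"pics/ovt.png",(180,120,330,240),5)
E
python3 ov.py
```

```text
6.85 [ 0.613  -0.0726  0.1491] [-0.7415  0.1272 -2.3865] [-0.0354  0.0629 -0.0577] along 36.82781730909448 lat 1.2239746776314557 yaw 0.32038953434078454 0.013594218734540899
[np.float64(0.6389052052073784), np.float64(0.06630940434694878), np.float64(0.319)]
```

View pics/ov7.png

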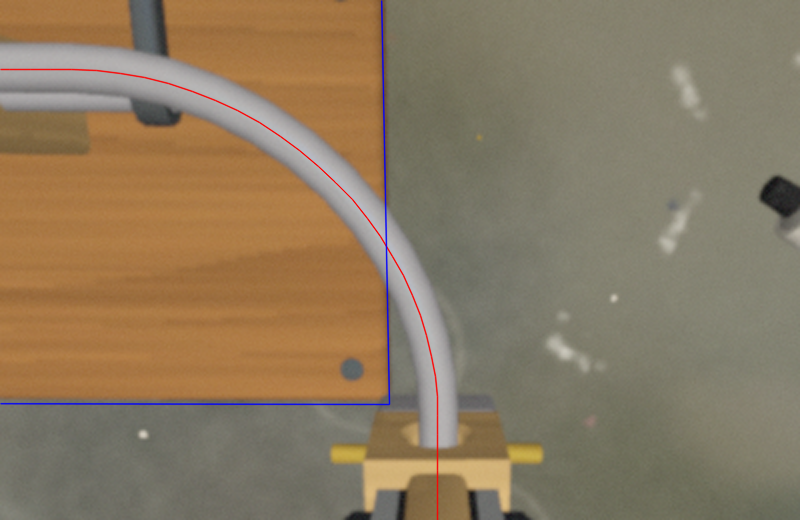

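View pics/ovt.png

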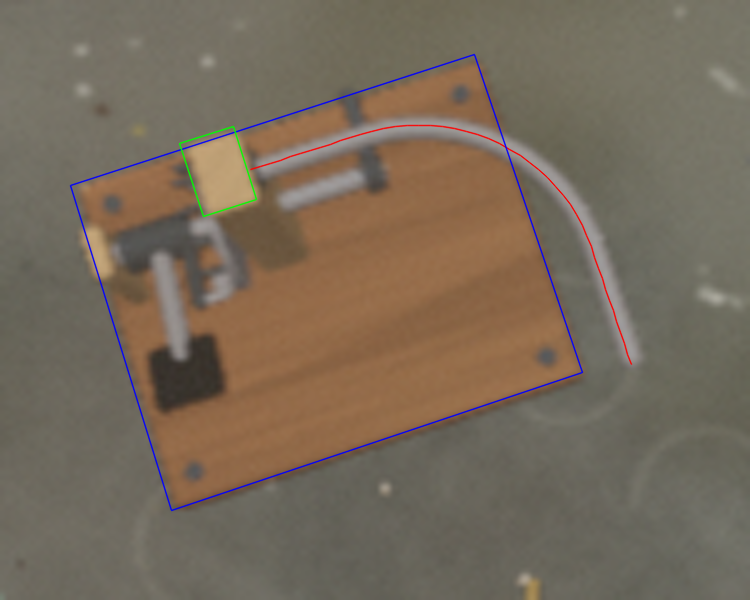

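```bash
python3 - <<'E'
from h import *
crop(load("w7.npz"),275,190,365,240,8,"pics/w7b.png")
crop(load("w6.npz"),275,190,365,240,8,"pics/w6b.png")
E
```

```text
(no output)
```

View pics/w7b.png

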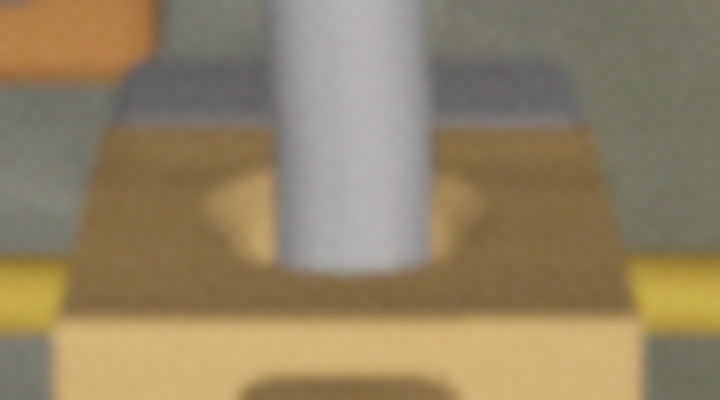

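View pics/w6b.png

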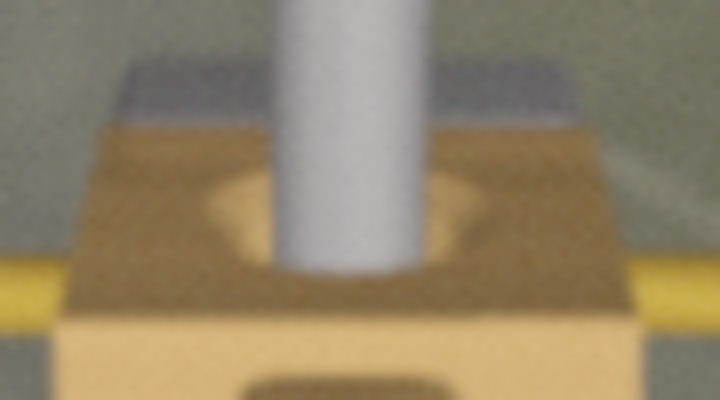

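```bash
cat > path.py <<'E'
from h import *
from ov import st
import sys
def rp(s):
    if s<.055: P=(-.105+s,-.125,.125)
    elif s<.055+.04*np.pi:
        a=(s-.055)/.08;P=(-.05+.08*np.sin(a),-.045-.08*np.cos(a),.125)
    else: P=(.03,-.045+(s-.055-.04*np.pi),.125)
    return st(np.load("stand.npy"),[P])[0]
OFF=[.0028,.0009]   # carrier centre in tool frame: back (+z), right (+y)
def pose(s,z,off=OFF):
    a,b,m=rp(s-.016),rp(s+.016),rp(s)
    d=b-a;yaw=np.arctan2(d[1],d[0]);c=(m+(a+b)/2)/2
    u=np.array([np.cos(yaw),np.sin(yaw),0]);n=np.array([-u[1],u[0],0])
    t=c+u*off[0]+n*off[1];t[2]=z
    return t,yaw-np.pi/2
SH=.055+.04*np.pi+.05-.016
if __name__=="__main__":
    from workcell import bot
    s=bot.get_state();z=float(sys.argv[1]);print("home s",SH,s["ee_pos"],s["contact_force"])
    for q in sys.argv[2:]:
        p,y=pose(float(q)/1000,z);print(q,row(p,y,s))
E
python3 path.py .149 34 40 45 50 55 60 65 70 75 80
```

```text
home s 0.2146637061435917 [ 0.6124 -0.0727  0.1489] [-1.0613  0.2415 -2.3986]
34 [ 0.06 -0.   -0.12 -0.01  0.04 -0.06]
40 [ 0.05 -0.   -0.12 -0.01  0.04 -0.66]
45 [-0.34 -0.   -0.12 -0.01  0.03 -1.16]
50 [-1.29 -0.   -0.12 -0.01  0.01 -1.65]
55 [-2.8   0.   -0.12 -0.01 -0.01 -2.15]
60 [-4.87  0.   -0.12 -0.01 -0.06 -2.64]
65 [-7.5   0.01 -0.12 -0.01 -0.13 -3.13]
70 [-10.69   0.01  -0.12  -0.01  -0.23  -3.61]
75 [-14.26   0.01  -0.12  -0.01  -0.35  -4.09]
80 [-17.84   0.02  -0.12  -0.01  -0.5   -4.55]
```

Emit:
arm_command(targets=[0,0,0,0,0.04,-0.6,0.8,-0.4,0,0,0,0.03,-1.15,0.8,-1.3,0,0,0,0.01,-1.65,0.8,-2.8,0,0,0,-0.01,-2.15,0.8,-4.9,0,0,0,-0.06,-2.65,0.8,-7.5,0,0,0,-0.13,-3.15,0.8,-10.7,0,0,0,-0.23,-3.6,0.8,-10.7,0,0,0,-0.23,-3.6,0.8])

```text
clock: 7.75
ee_pos: [0.6464, -0.0588, 0.1489]
ee_rot: [0.685, 0.177, -0.684, 0.178]
contact_force: [-0.4, -1.1, -2.0]
grip_width: 0.0137
```

```bash
python3 look.py 8; python3 path.py .149 70 75 80 85 90 95 100 105 110;python3 - <<'E'
from h import *
crop(load("w8.npz"),230,140,410,240,4.4,"pics/w8b.png")
E
```

```text
7.75 [ 0.6464 -0.0588  0.1489] [-0.3552 -1.0825 -1.9616] [0.0189 0.021  0.0294] along 72.87716299881154 lat 3.8038900931917095 yaw 0.5082063575085234 0.013719609889929764
home s 0.2146637061435917 [ 0.6459 -0.0591  0.1488] [-0.2879  0.4107 -2.5448]
70 [-0.01  0.03 -0.11 -0.02  0.01  0.  ]
75 [-3.58  0.04 -0.11 -0.02 -0.02 -0.49]
80 [-7.16  0.04 -0.11 -0.02 -0.08 -0.97]
85 [-10.74   0.04  -0.11  -0.02  -0.18  -1.45]
90 [-14.32   0.05  -0.11  -0.02  -0.3   -1.93]
95 [-17.9    0.05  -0.11  -0.02  -0.45  -2.39]
100 [-21.48   0.05  -0.11  -0.02  -0.63  -2.85]
105 [-25.06   0.06  -0.1   -0.02  -0.84  -3.29]
110 [-28.64   0.06  -0.1   -0.03  -1.08  -3.72]
```

View pics/w8b.png

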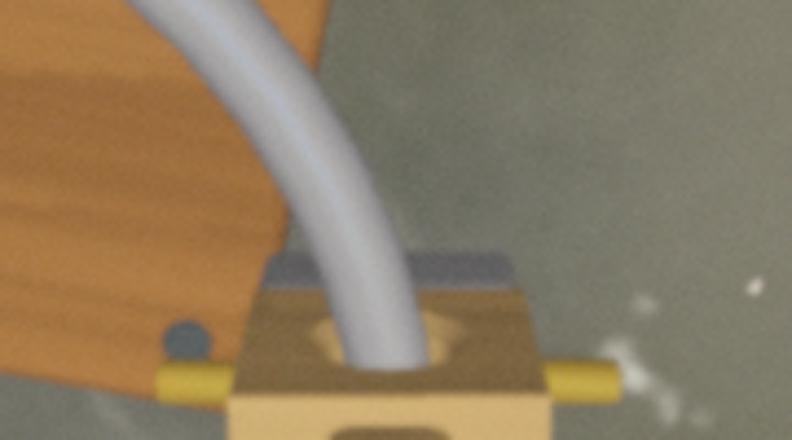

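Emit:
arm_command(targets=[-3.6,0,0,0,-0.02,-0.5,0.8,-7.2,0,0,0,-0.08,-0.97,0.8,-10.7,0,0,0,-0.18,-1.45,0.8,-14.3,0,0,0,-0.3,-1.93,0.8,-17.9,0,0,0,-0.45,-2.4,0.8,-21.5,0,0,0,-0.63,-2.85,0.8,-21.5,0,0,0,-0.63,-2.85,0.8])

```text
clock: 8.55
ee_pos: [0.6678, -0.0395, 0.1487]
ee_rot: [-0.639, -0.301, 0.64, -0.302]
contact_force: [-0.6, -0.0, -1.9]
grip_width: 0.0131
```

```bash
python3 look.py 9; python3 path.py .149 100 105 110 115 120 125 130 135 140;python3 - <<'E'
from h import *
crop(load("w9.npz"),230,140,410,240,4.4,"pics/w9b.png")
E
```

```text
8.55 [ 0.6678 -0.0395  0.1487] [-0.6001 -0.0466 -1.9144] [0.0662 0.0731 0.03  ] along 99.29646431031493 lat 15.474572053679616 yaw 0.8816383258844239 0.01312576113197291
home s 0.2146637061435917 [ 0.6676 -0.0399  0.1487] [ 0.2655  0.2394 -2.4144]
100 [-0.07  0.09 -0.08 -0.03  0.   -0.02]
105 [-3.65  0.09 -0.08 -0.03 -0.03 -0.51]
110 [-7.23  0.09 -0.08 -0.03 -0.1  -1.  ]
115 [-10.81   0.1   -0.08  -0.03  -0.19  -1.48]
120 [-14.39   0.1   -0.07  -0.04  -0.31  -1.95]
125 [-17.98   0.1   -0.07  -0.04  -0.47  -2.41]
130 [-21.56   0.1   -0.07  -0.04  -0.65  -2.87]
135 [-25.14   0.11  -0.06  -0.04  -0.86  -3.31]
140 [-28.72   0.11  -0.06  -0.04  -1.1   -3.74]
```

View pics/w9b.png

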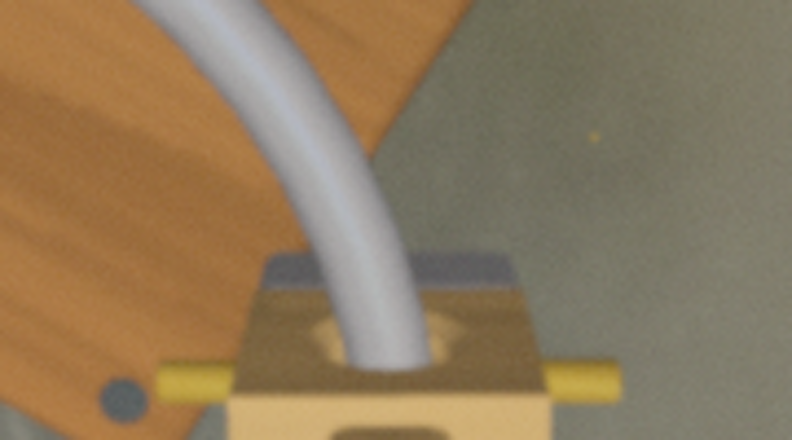

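View pics/s9.png

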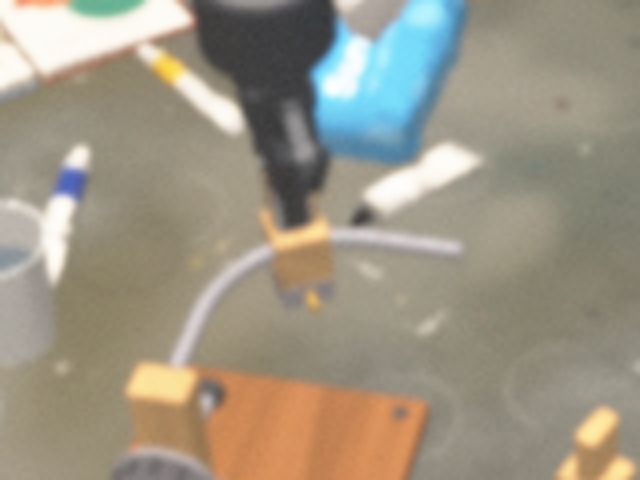

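Emit:
arm_command(targets=[-3.7,0,0,0,-0.03,-0.5,0.8,-7.2,0,0,0,-0.1,-1,0.8,-10.8,0,0,0,-0.19,-1.48,0.8,-14.4,0,0,0,-0.31,-1.95,0.8,-14.4,0,0,0,-0.31,-1.95,0.8,-18,0,0,0,-0.47,-2.4,0.8,-21.6,0,0,0,-0.65,-2.87,0.8,-25.1,0,0,0,-0.86,-3.3,0.8,-28.7,0,0,0,-1.1,-3.74,0.8,-28.7,0,0,0,-1.1,-3.74,0.8])

```text
clock: 9.65
ee_pos: [0.6828, -0.0039, 0.1486]
ee_rot: [-0.545, -0.449, 0.546, -0.451]
contact_force: [-1.3, -0.5, -1.9]
grip_width: 0.0132
```

```bash
python3 look.py 10; python3 path.py .149 140 145 150 155 160 165 170 175 180 185;python3 - <<'E'
from h import *
crop(load("w10.npz"),140,100,410,250,2.9,"pics/w10b.png")
E
```

```text
9.65 [ 0.6828 -0.0039  0.1486] [-1.2842 -0.4828 -1.8624] [ 0.0574 -0.0142  0.0259] along 124.6109800276205 lat 44.53950908932198 yaw 1.379541717378739 0.013211711941946353
home s 0.2146637061435917 [ 0.6828 -0.0044  0.1485] [ 0.2795 -0.5295 -2.2625]
140 [-0.16  0.13 -0.02 -0.05  0.02 -0.03]
145 [-3.74  0.13 -0.02 -0.05 -0.02 -0.52]
150 [-7.32  0.13 -0.01 -0.05 -0.08 -1.01]
155 [-10.91   0.13  -0.01  -0.05  -0.18  -1.49]
160 [-14.49   0.13  -0.    -0.05  -0.3   -1.96]
165 [-18.07   0.13  -0.    -0.05  -0.46  -2.43]
170 [-21.33   0.13   0.    -0.05  -0.63  -2.88]
175 [-24.04   0.13   0.01  -0.05  -0.83  -3.34]
180 [-26.18   0.13   0.01  -0.05  -1.05  -3.78]
185 [-27.76   0.13   0.01  -0.06  -1.28  -4.22]
```

View pics/w10b.png

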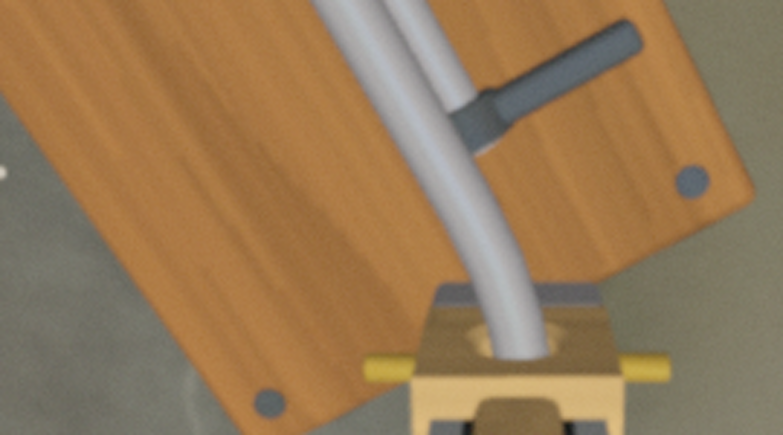

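Emit:
arm_command(targets=[-3.7,0.1,0,-0.03,-0.01,-0.52,0.8,-7.3,0.1,0,-0.05,-0.08,-1,0.8,-10.9,0.1,0,-0.05,-0.18,-1.5,0.8,-14.5,0.1,0,-0.05,-0.3,-1.96,0.8,-18,0.1,0,-0.05,-0.46,-2.43,0.8,-21.3,0.1,0,-0.05,-0.63,-2.88,0.8,-24,0.1,0,-0.05,-0.83,-3.34,0.8,-26.2,0.1,0,-0.05,-1.05,-3.78,0.8,-27.8,0.1,0,-0.05,-1.28,-4.22,0.8,-27.8,0.1,0,-0.05,-1.28,-4.22,0.8])

```text
clock: 10.75
ee_pos: [0.678, 0.0398, 0.149]
ee_rot: [0.422, 0.568, -0.422, 0.568]
contact_force: [-0.6, -0.4, -1.6]
grip_width: 0.0135
```

```bash
python3 look.py 11; python3 path.py .149 185 190 195 200 205 210 212 214;python3 - <<'E'
from h import *
from ov import overlay
crop(load("w11.npz"),140,100,410,250,2.9,"pics/w11b.png")
overlay(load("w11.npz"),np.load("stand.npy"),"pics/ov11.png",(150,0,500,260),2.2)
E
```

```text
10.75 [0.678  0.0398 0.149 ] [-0.5876 -0.3886 -1.5806] [-0.0237 -0.014   0.0001] along 133.82271623514117 lat 87.51648531707858 yaw 1.8632970324469407 0.013527353037963166
home s 0.2146637061435917 [0.6782 0.0393 0.149 ] [ 0.0259 -0.2523 -1.7552]
185 [-0.03  0.04  0.02 -0.    0.01 -0.02]
190 [-1.06  0.04  0.02 -0.    0.01 -0.52]
195 [-1.52  0.04  0.02 -0.   -0.   -1.02]
200 [-1.56  0.04  0.02 -0.   -0.02 -1.52]
205 [-1.56  0.04  0.02 -0.   -0.03 -2.02]
210 [-1.56  0.04  0.02 -0.   -0.04 -2.52]
212 [-1.56  0.04  0.02 -0.   -0.05 -2.72]
214 [-1.56  0.04  0.02 -0.   -0.05 -2.92]
```

View pics/w11b.png

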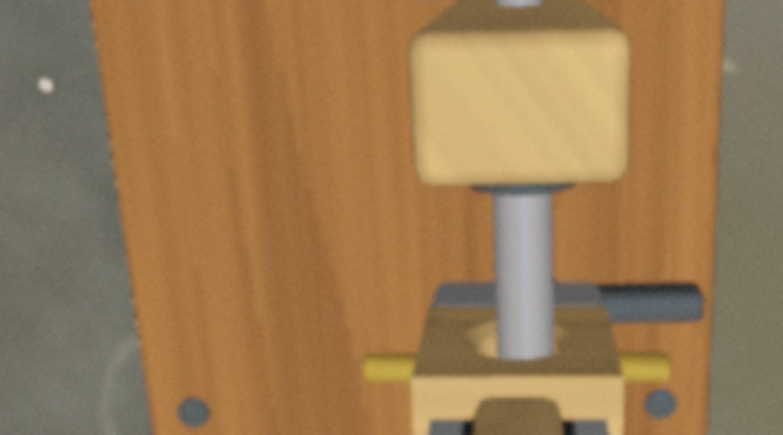

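View pics/ov11.png

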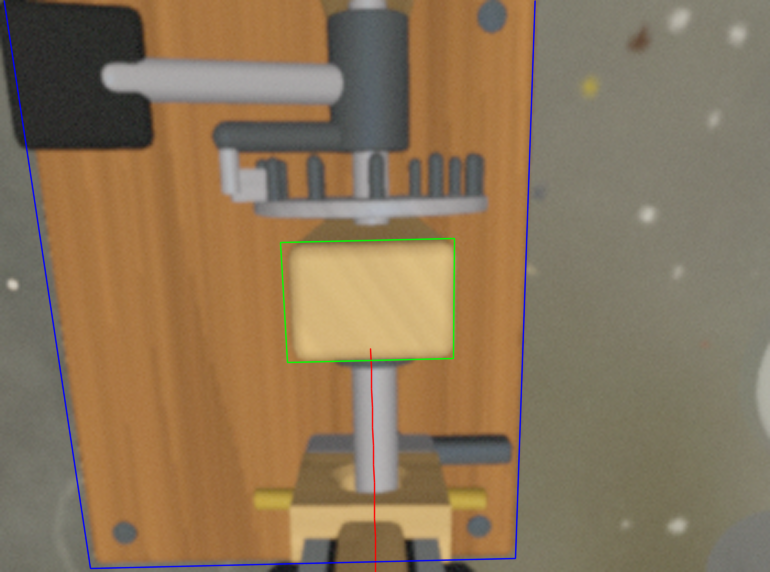

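View pics/s11.png

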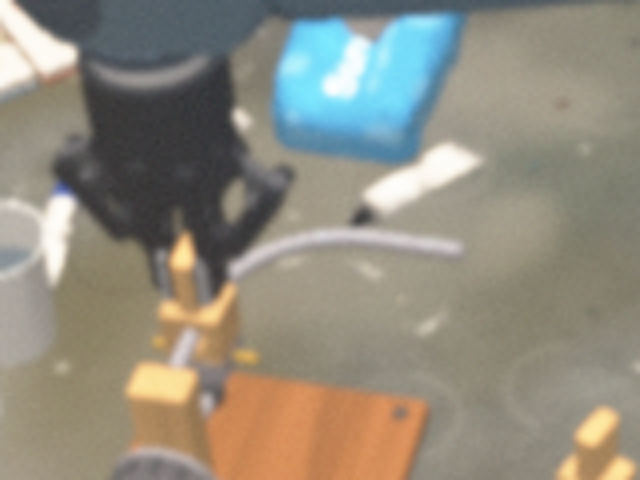

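Emit:
arm_command(targets=[-1.1,0,0,0,0.05,-0.5,0.8,-1.6,0,0,0,0.06,-1,0.8,-1.6,0,0,0,0.06,-1.5,0.8,-1.6,0,0,0,0.06,-2,0.8,-1.6,0,0,0,0.06,-2.4,0.8,-1.6,0,0,0,0.06,-2.4,0.8])

```text
clock: 11.45
ee_pos: [0.6717, 0.0631, 0.1489]
ee_rot: [0.414, 0.573, -0.414, 0.573]
contact_force: [-0.2, 0.6, -2.9]
grip_width: 0.0136
```

```bash
python3 look.py 12; python3 path.py .149 205 210 212 214;python3 - <<'E'
from h import *
crop(load("w12.npz"),210,100,410,250,3.9,"pics/w12b.png")
E
```

```text
11.45 [0.6717 0.0631 0.1489] [-0.1919  0.5547 -2.9024] [ 0.0423 -0.0201 -0.055 ] along 135.13569367831073 lat 111.7184560081522 yaw 1.8913933182466753 0.013625120839214704
home s 0.2146637061435917 [0.6719 0.0625 0.149 ] [ 0.7546  0.4902 -1.613 ]
205 [ 0.06  0.05  0.01  0.   -0.11  0.39]
210 [ 0.06  0.05  0.01  0.   -0.11 -0.11]
212 [ 0.06  0.05  0.01  0.   -0.11 -0.31]
214 [ 0.06  0.05  0.01  0.   -0.11 -0.51]
```

View pics/w12b.png

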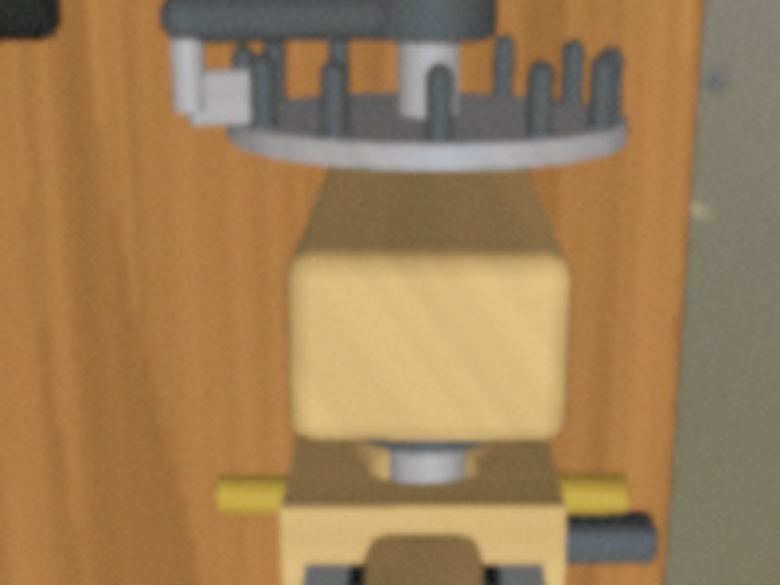

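Emit:
arm_command(targets=[0,0,0,0,0,-0.2,0.8,0,0,0,0,0,-0.4,0.8,0,0,0,0,0,-0.6,0.8,0,0,0,0,0,-0.6,0.8])

```text
clock: 11.95
ee_pos: [0.67, 0.0682, 0.149]
ee_rot: [0.414, 0.573, -0.414, 0.574]
contact_force: [0.4, -1.9, -2.0]
grip_width: 0.0136
```

```bash
python3 look.py 13; python3 path.py .149 214 
```

```text
11.95 [0.67   0.0682 0.149 ] [ 0.3945 -1.8915 -1.9832] [-0.1661  0.0297  0.0116] along 135.1458000502049 lat 117.03309514940113 yaw 1.8909987807178412 0.013622614179119561
home s 0.2146637061435917 [0.67   0.0682 0.1491] [ 0.8176 -0.782  -1.9588]
214 [ 0.06  0.05  0.01  0.01 -0.1   0.09]
```

View pics/w13.png

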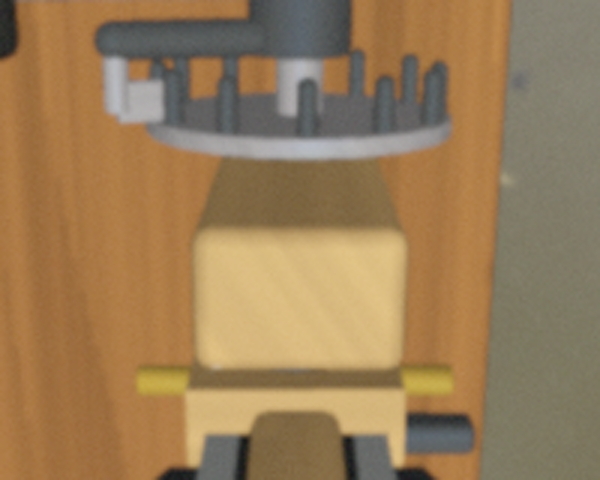

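View pics/s13.png

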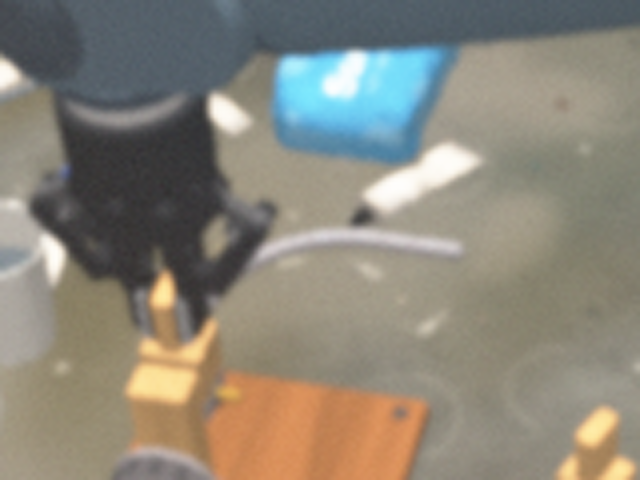

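Emit:
arm_command(targets=[0,0,0,0,0,-0.15,0.8,0,0,0,0,0,-0.3,0.8,0,0,0,0,0,-0.3,0.8])

```text
clock: 12.35
ee_pos: [0.6699, 0.0685, 0.1491]
ee_rot: [0.413, 0.571, -0.415, 0.575]
contact_force: [3.1, -8.9, -3.8]
grip_width: 0.0136
```

```bash
python3 look.py 14; python3 path.py .149 214 
```

```text
12.35 [0.6699 0.0685 0.1491] [ 3.116  -8.9165 -3.804 ] [-1.5813 -0.4928 -0.0305] along 135.1138321621143 lat 117.3789307191983 yaw 1.8903509839041708 0.013550664092151872
home s 0.2146637061435917 [0.6699 0.0685 0.1492] [ 2.1092 -8.3249 -3.7263]
214 [ 0.02  0.34 -0.01  0.02 -0.1   0.12]
```

View pics/w14.png

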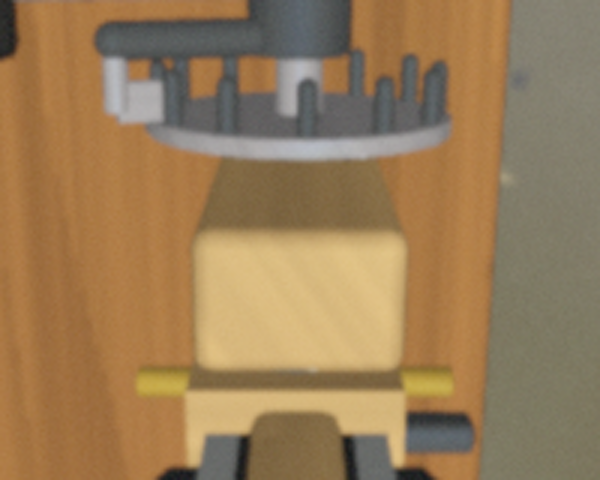

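Emit:
arm_command(targets=[0,0,0,0,0,0,0.8,0,0,0,0.15,0,0,0.8,0,0,0,0.3,0,0,0.8,0,0,0,0.3,0,0,0.8])

```text
clock: 12.85
ee_pos: [0.6702, 0.0684, 0.1462]
ee_rot: [0.413, 0.571, -0.415, 0.575]
contact_force: [1.7, -2.7, -1.8]
grip_width: 0.0137
```

Emit:
arm_command(targets=[0,0,0,0,0,0,1.4,0,0,0,0,0,0,2,0,0,0,0,0,0,3,0,0,0,0,0,0,4,0,0,0,0,0,0,4,0,0,0,0,0,0,4])

```text
clock: 13.45
ee_pos: [0.6702, 0.0685, 0.1463]
ee_rot: [0.413, 0.571, -0.415, 0.575]
contact_force: [-0.4, -0.2, 0.1]
grip_width: 0.0401
```

```bash
python3 look.py 15
```

```text
13.45 [0.6702 0.0685 0.1463] [-0.4039 -0.2051  0.1221] [-0.0159  0.0596 -0.0019] along 135.37732484697625 lat 117.24714843361978 yaw 1.8903614168716154 0.04013392790889604
```

View pics/w15.png

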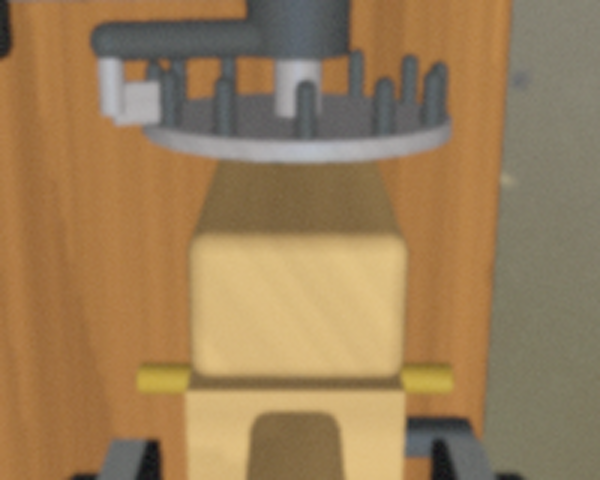

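View pics/s15.png

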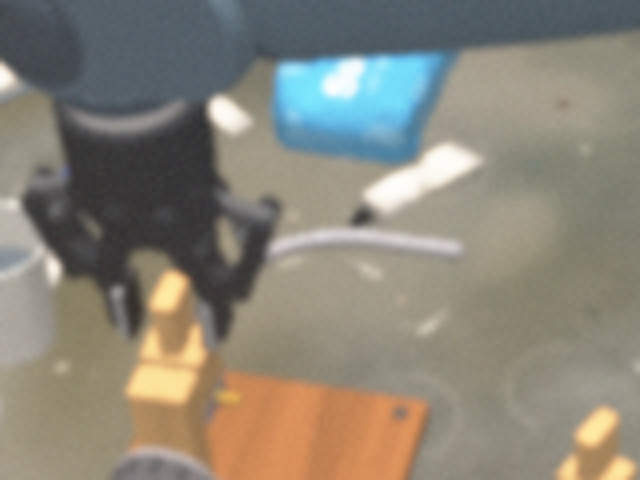

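Emit:
arm_command(targets=[0,0,0,-1,0,0,4,0,0,0,-3,0,0,4,0,0,0,-6,0,0,4,0,0,0,-9,0,0,4,0,0,0,-11,0,0,4,0,0,0,-11,0,0,4])

```text
clock: 14.15
ee_pos: [0.6719, 0.069, 0.2616]
ee_rot: [0.415, 0.569, -0.414, 0.578]
contact_force: [-0.3, -0.2, 1.1]
grip_width: 0.04
```

```bash
python3 look.py 16; python3 - <<'E'
from h import *
from ov import st
p=np.load("stand.npy")
t=st(p,[(-.046,.065,.25)])[0];print(t,row(t,.319+np.pi/2))
crop(load("w16.npz"),120,0,520,300,2,"pics/w16.png")
E
```

```text
14.15 [0.6719 0.069  0.2616] [-0.337  -0.1858  1.0895] [ 0.0165  0.0018 -0.0059] along 137.170375449141 lat 117.19294039575901 yaw 1.890379716804659 0.04002563491981336
[0.5748 0.1136 0.25  ] [-89.97   0.36   0.24   0.58  -7.62  -7.21]
```

View pics/w16.png

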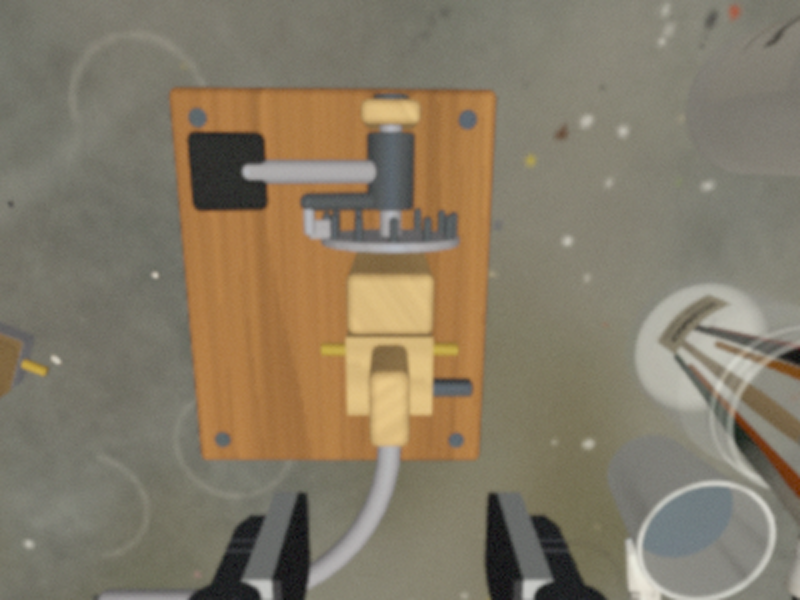

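View pics/s16.png

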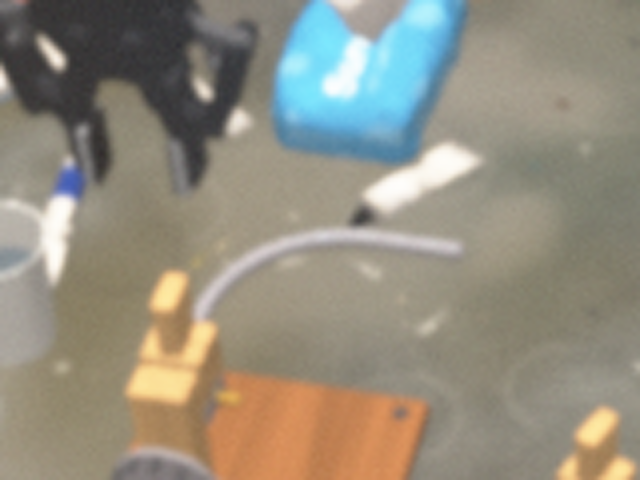

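```bash
python3 - <<'E'
from h import *
from ov import st
p=np.load("stand.npy");c=load("w16.npz")
q=ray(c,(119.5+228/2,-.5+171/2),.096);d=q-[p[0],p[1],0]
print(q,R.from_euler('z',-p[2]).apply(d))
for uv,z in [((390,305),.137),((388,348),.14)]:
    q=ray(c,(119.5+uv[0]/2,-.5+uv[1]/2),z);print(q,R.from_euler('z',-p[2]).apply(q-[p[0],p[1],0]))
t=st(p,[(-.048,.065,.18)])[0];print(t,row(t,.319+np.pi/2))
E
```

```text
[0.5832 0.1167 0.096 ] [-0.0371  0.0654  0.096 ]
[0.6627 0.092  0.137 ] [0.0307 0.0169 0.137 ]
[0.6671 0.0762 0.14  ] [0.0299 0.0005 0.14  ]
[0.5729 0.113  0.18  ] [-89.97   0.36   0.24   7.58  -7.83  -7.26]
```

Emit:
arm_command(targets=[-8,0,0,0,-1,-1,3,-16,0,0,0,-2,-2,2,-24,0,0,0,-3,-3,1,-32,0,0,0,-4,-4,0,-40,0,0,0,-5,-5,0,-48,0,0,1,-6,-6,0,-56,0,0,2,-7,-7,0,-64,0,0,3,-7.5,-7.2,0,-72,0,0,4,-7.5,-7.2,0,-80,0,0,5,-7.5,-7.2,0])

```text
clock: 15.25
ee_pos: [0.5747, 0.1136, 0.2031]
ee_rot: [-0.055, 0.705, 0.051, 0.705]
contact_force: [0.3, -0.0, -0.1]
grip_width: 0.0002
```

```bash
cat > lev.py <<'E'
from h import *
from ov import st
from workcell import bot
import sys
def lev(tag,z,x=-.045,full=False):
    s=bot.get_state();p=np.load("stand.npy");q=s["ee_pos"]
    print(s["clock"],q,s["contact_force"],"stand",R.from_euler('z',-p[2]).apply(q-[p[0],p[1],0]),s["grip_width"],s["qpos"])
    print(row(st(p,[(x,.065,z)])[0],.319+np.pi/2,s))
    c=wristcam(bot.camera("wrist"),s);np.savez(f"w{tag}.npz",**c);k=bot.camera("scene");np.savez(f"s{tag}.npz",**k)
    crop(c,70,0,570,400,1.5,f"pics/w{tag}.png");crop(k,190,150,310,310,3.7,f"pics/s{tag}.png")
lev(sys.argv[1],float(sys.argv[2]))
E
python3 lev.py 17 .12
```

```text
15.25 [0.5747 0.1136 0.2031] [ 0.2884 -0.0478 -0.0958] stand [-0.0461  0.0651  0.2031] 0.00021112588989458857 [ 0.0045  0.1244  1.7491 -0.0062  1.2687 -1.7154]
[-9.63 -0.11  0.33  8.31  0.06  0.13]
```

View pics/w17.png

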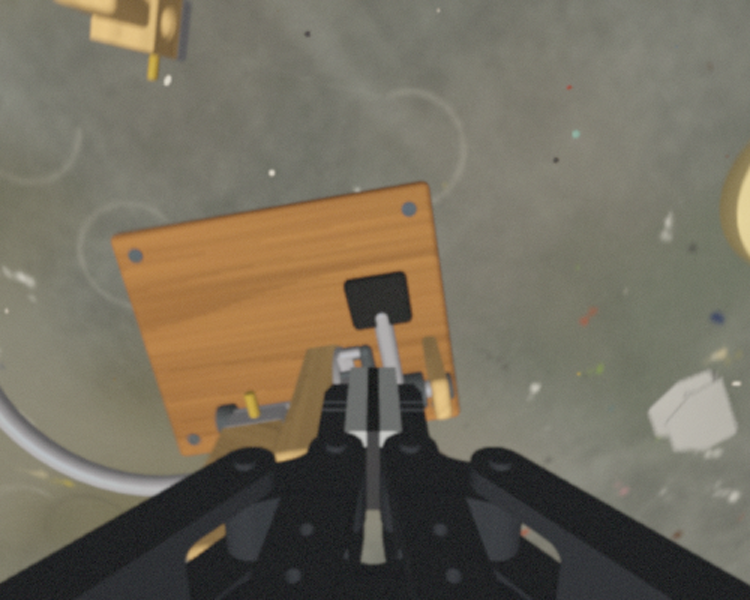

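View pics/s17.png

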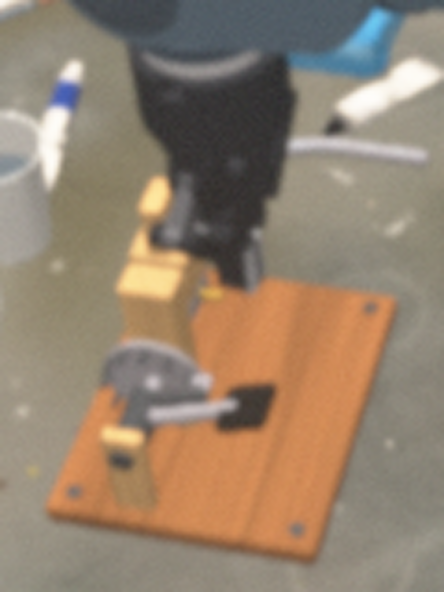

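Emit:
arm_command(targets=[-5,0,0,1.5,0.06,0.1,0,-9.6,0,0.3,4.5,0.06,0.1,0,-9.6,0,0.3,7,0.06,0.1,0,-9.6,0,0.3,8.2,0.06,0.1,0,-9.6,0,0.3,8.2,0.06,0.1,0])

```text
clock: 15.85
ee_pos: [0.5729, 0.1138, 0.1177]
ee_rot: [-0.109, 0.702, 0.11, 0.695]
contact_force: [-1.6, -0.6, -0.3]
grip_width: 0.0001
```

```bash
python3 lev.py 18 .1
```

```text
15.85 [0.5729 0.1138 0.1177] [-1.5666 -0.635  -0.278 ] stand [-0.0478  0.0657  0.1177] 5.4922931414321484e-05 [ 0.0024  0.2272  1.8011 -0.0009  1.1228 -1.8784]
[-0.49 -0.53 -0.12  1.76 -0.08  0.29]
```

View pics/w18.png

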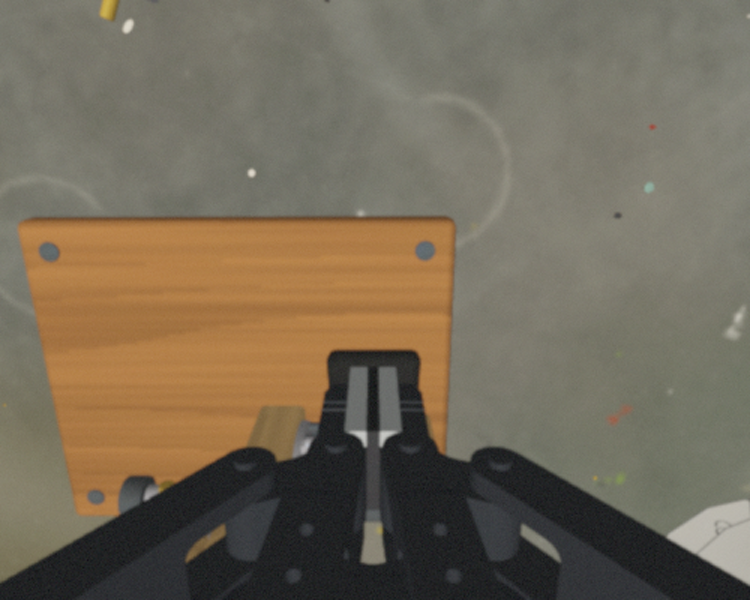

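View pics/s18.png

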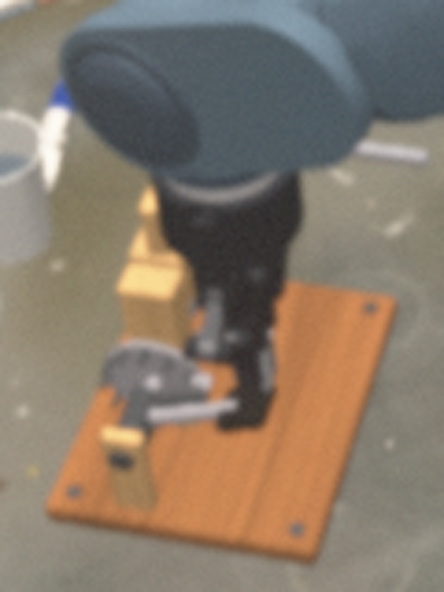

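Emit:
arm_command(targets=[-0.5,-0.5,0,1.5,-0.05,0.2,0,-0.5,-0.5,0,2.5,-0.05,0.2,0,-0.5,-0.5,0,3.5,-0.05,0.2,0,-0.5,-0.5,0,4.5,-0.05,0.2,0,-0.5,-0.5,0,5.5,-0.05,0.2,0,-0.5,-0.5,0,6.5,-0.05,0.2,0])

```text
clock: 16.55
ee_pos: [0.5774, 0.1139, 0.0558]
ee_rot: [-0.112, 0.696, 0.113, 0.7]
contact_force: [-0.6, 0.2, 6.7]
grip_width: -0.0003
```

Emit:
arm_command(targets=[0,0,0,0.5,0,0,0,0,0,0,0.8,0,0,0])

```text
clock: 16.75
ee_pos: [0.5786, 0.1141, 0.0481]
ee_rot: [-0.112, 0.695, 0.113, 0.701]
contact_force: [-0.1, 0.1, 6.1]
grip_width: -0.0003
```

```bash
python3 lev.py 19 .043
```

```text
16.75 [0.5786 0.1141 0.0481] [-0.0715  0.0643  6.1243] stand [-0.0423  0.0643  0.0481] -0.00025447198154083037 [ 0.0015  0.3343  1.818   0.0029  0.9812 -1.89  ]
[ 0.01  0.48  0.01  0.51  0.07 -0.27]
```

View pics/s19.png

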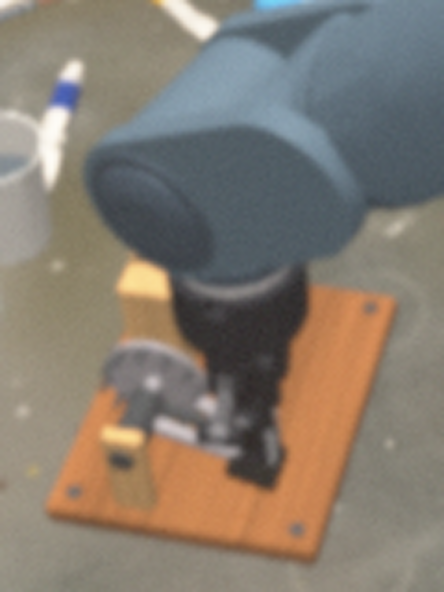

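Emit:
arm_command(targets=[0,0,0,0.3,0,0,0,0,0,0,0.5,0,0,0])

```text
clock: 17.05
ee_pos: [0.5794, 0.1143, 0.0442]
ee_rot: [-0.112, 0.695, 0.113, 0.701]
contact_force: [-7.1, 0.3, 19.9]
grip_width: 0.0001
```

Emit:
arm_command(targets=[0,0,0,0.2,0,0,0,0,0,0,0.3,0,0,0])

```text
clock: 17.25
ee_pos: [0.5797, 0.1145, 0.0438]
ee_rot: [-0.112, 0.695, 0.113, 0.701]
contact_force: [-14.1, -2.4, 27.8]
grip_width: -0.0003
```

Emit:
arm_command(targets=[0,0,0,-1,0,0,0,0,0,0,-2,0,0,0,0,0,0,-3,0,-0.1,0,0,0,0,-4,0,-0.2,0,0,0,0,-5,0,-0.2,0,0,0,0,-6.2,0,-0.2,0,0,0,0,-7.5,0,-0.2,0,0,0,0,-7.5,0,-0.2,0,0,0,0,-7.5,0,-0.2,0])

```text
clock: 18.15
ee_pos: [0.5768, 0.1136, 0.1185]
ee_rot: [-0.112, 0.696, 0.113, 0.701]
contact_force: [0.3, 0.4, 0.2]
grip_width: -0.0003
```

```bash
python3 lev.py 20 .12
```

```text
18.15 [0.5768 0.1136 0.1185] [0.2644 0.3551 0.192 ] stand [-0.0441  0.0644  0.1185] -0.00026244427209598336 [ 0.0007  0.2252  1.8018  0.0026  1.1081 -1.8907]
[ 0.03  0.4  -0.01 -0.15  0.06 -0.09]
```

View pics/s20.png

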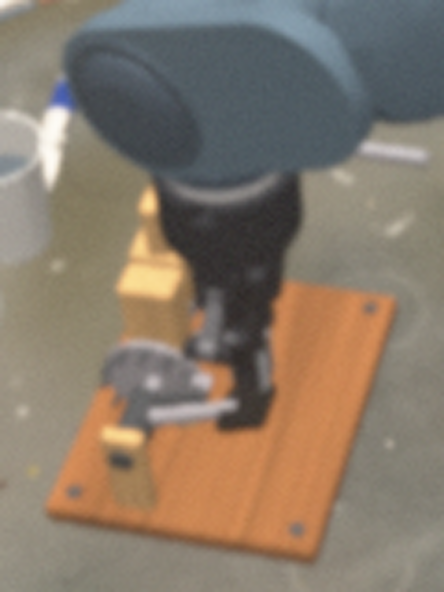

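View pics/w20.png

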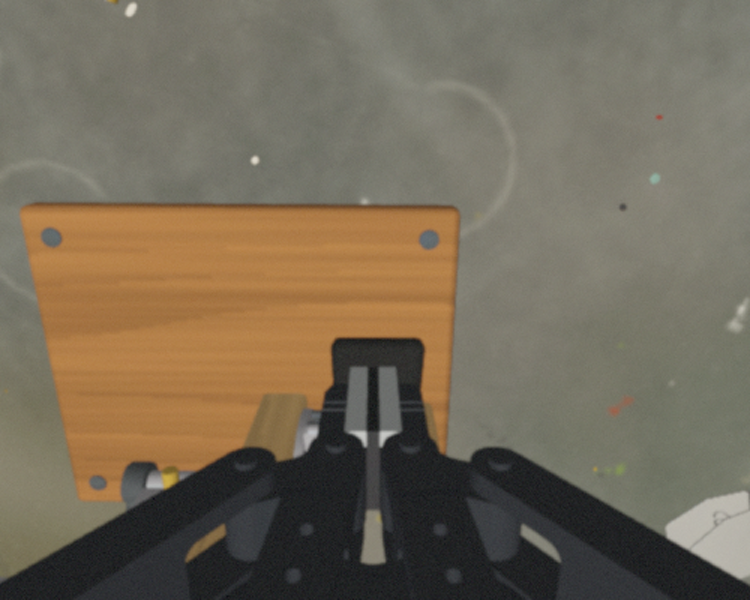

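```bash
python3 - <<'E'
from h import *
from workcell import bot
c=bot.camera("top");np.savez("t20.npz",**c);crop(c,180,120,330,240,5,"pics/t20.png")
E
```

```text
(no output)
```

View pics/t20.png

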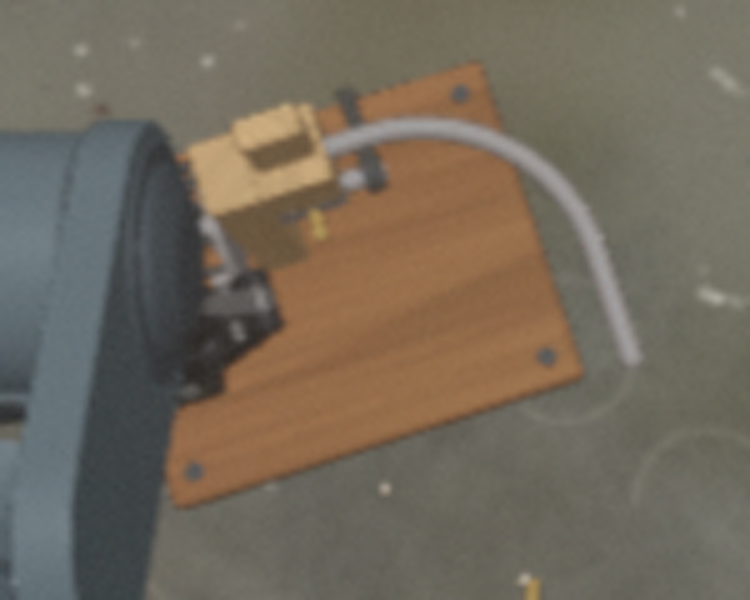

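```bash
python3 - <<'E'
from h import *
from ov import st
c=load("t20.npz");p=np.load("stand.npy")
for a in [0,.26,.524,1.047]:
    q=proj(c,st(p,[(.03+.042*np.cos(a),-.036,.065+.042*np.sin(a)),(.03,-.036,.065)]));print(a,((q-[179.5,119.5])*5).round(0).tolist())
a=load("top0.npz")
im=np.hstack([cv2.resize(load(f)["img"][130:165,235:275,::-1],None,fx=9,fy=9,interpolation=cv2.INTER_CUBIC) for f in ["top0.npz","t20.npz"]])
cv2.imwrite("pics/cmp.png",im)
E
```

```text
0 [[334.0, 92.0], [361.0, 175.0]]
0.26 [[331.0, 88.0], [361.0, 175.0]]
0.524 [[330.0, 90.0], [361.0, 175.0]]
1.047 [[335.0, 112.0], [361.0, 175.0]]
```

View pics/cmp.png

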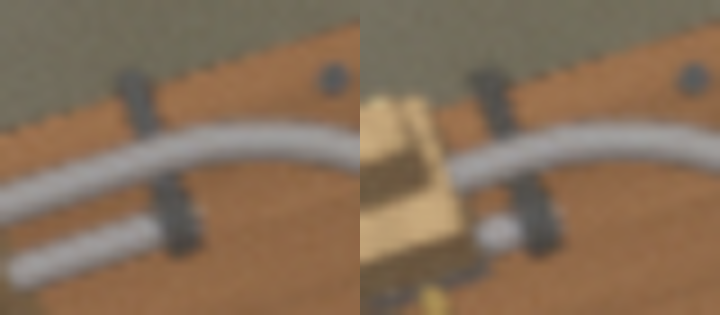

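Emit:
arm_command(targets=[0,0,0,1.5,0,0,0,0,0,0,2.5,0,0,0,0,0,0,3.5,0,0,0,0,0,0,4.5,0,0,0,0,0,0,5.5,0,0,0,0,0,0,6.3,0,0,0,0,0,0,7,0,0,0,0,0,0,7.5,0,0,0,0,0,0,7.7,0,0,0,0,0,0,7.8,0,0,0])

```text
clock: 19.3
ee_pos: [0.5784, 0.1142, 0.0431]
ee_rot: [-0.112, 0.696, 0.113, 0.701]
contact_force: [-12.3, -0.1, 29.9]
grip_width: -0.0001
```

Emit:
arm_command(targets=[0,0,0,0.2,0,0,0,0,0,0,0.4,0,0,0])

```text
clock: 19.5
ee_pos: [0.5787, 0.1143, 0.0426]
ee_rot: [-0.112, 0.696, 0.113, 0.7]
contact_force: [-21.1, -1.8, 42.3]
grip_width: -0.0
```

Emit:
arm_command(targets=[0,0,0,-1,0,0,0,0,0,0,-2,0,0,0,0,0,0,-3,0,0,0,0,0,0,-4,0,0,0,0,0,0,-5,0,0,0,0,0,0,-6.2,0,0,0,0,0,0,-7.6,0,0,0,0,0,0,-7.6,0,0,0,0,0,0,-7.6,0,0,0])

```text
clock: 20.4
ee_pos: [0.5781, 0.1141, 0.1185]
ee_rot: [-0.112, 0.697, 0.113, 0.699]
contact_force: [-0.3, 0.9, -0.7]
grip_width: 0.0002
```

```bash
python3 lev.py 21 .12; python3 - <<'E'
from h import *
from workcell import bot
c=bot.camera("top");np.savez("t21.npz",**c)
im=np.hstack([cv2.resize(load(f)["img"][130:165,235:275,::-1],None,fx=9,fy=9,interpolation=cv2.INTER_CUBIC) for f in ["t20.npz","t21.npz"]])
cv2.imwrite("pics/cmp2.png",im)
E
```

```text
20.4 [0.5781 0.1141 0.1185] [-0.308   0.8946 -0.6664] stand [-0.0427  0.0644  0.1185] 0.00016873356225788894 [ 0.0016  0.2297  1.7964  0.0023  1.1117 -1.891 ]
[ 0.1   0.24 -0.05 -0.15  0.06 -0.22]
```

View pics/cmp2.png

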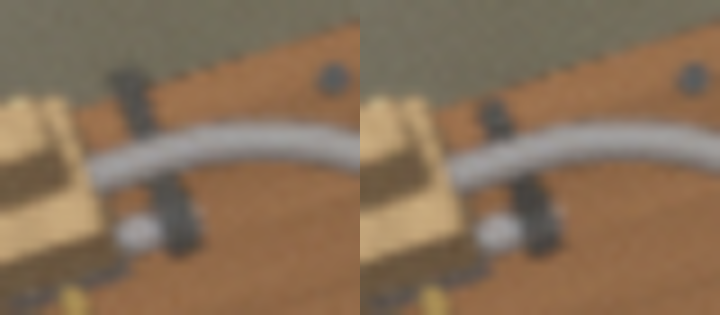

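View pics/s21.png

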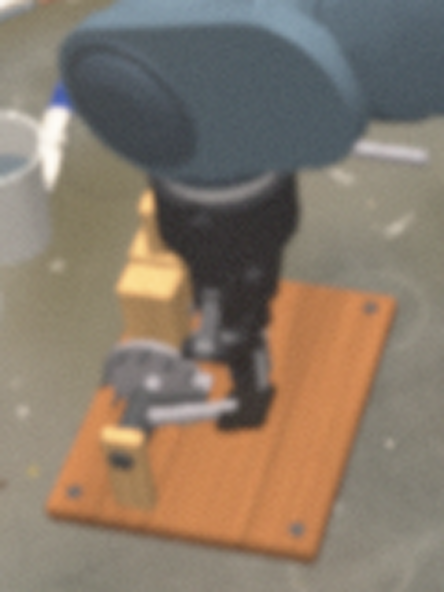

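Emit:
arm_command(targets=[0,0,0,1.5,0,-0.1,0,0,0,0,2.5,0,-0.1,0,0,0,0,3.5,0,-0.1,0,0,0,0,4.5,0,-0.1,0,0,0,0,5.5,0,-0.1,0,0,0,0,6.3,0,-0.1,0,0,0,0,7,0,-0.1,0,0,0,0,7.5,0,-0.1,0,0,0,0,7.7,0,-0.1,0,0,0,0,7.8,0,-0.1,0])

```text
clock: 21.55
ee_pos: [0.5784, 0.1143, 0.043]
ee_rot: [-0.112, 0.697, 0.114, 0.699]
contact_force: [-13.4, -0.3, 30.9]
grip_width: -0.0002
```

Emit:
arm_command(targets=[0,0,0,0.15,0,0,0,0,0,0,0.3,0,0,0])

```text
clock: 21.75
ee_pos: [0.5785, 0.1144, 0.0429]
ee_rot: [-0.113, 0.697, 0.114, 0.698]
contact_force: [-16.8, -2.2, 35.0]
grip_width: -0.0001
```

Emit:
arm_command(targets=[0,0,0,-1,0,0,0,0,0,0,-2,0,0,0,0,0,0,-3,0,0,0,0,0,0,-4,0,0,0,0,0,0,-5,0,0,0,0,0,0,-6.2,0,0,0,0,0,0,-7.6,0,0,0,0,0,0,-10,0,0,0,0,0,0,-13,0,0,0,0,0,0,-16,0,0,0])

```text
clock: 22.75
ee_pos: [0.5775, 0.114, 0.2037]
ee_rot: [-0.113, 0.698, 0.114, 0.698]
contact_force: [-0.3, 0.6, -0.3]
grip_width: 0.0001
```

```bash
python3 lev.py 22 .2; python3 - <<'E'
from h import *
from workcell import bot
c=bot.camera("top");np.savez("t22.npz",**c)
im=np.hstack([cv2.resize(load(f)["img"][130:165,235:275,::-1],None,fx=9,fy=9,interpolation=cv2.INTER_CUBIC) for f in ["t21.npz","t22.npz"]])
cv2.imwrite("pics/cmp3.png",im)
E
```

```text
22.75 [0.5775 0.114  0.2037] [-0.273   0.6458 -0.3309] stand [-0.0433  0.0645  0.2037] 9.770567118961326e-05 [ 0.0016  0.1298  1.742   0.0018  1.2706 -1.8916]
[ 0.17 -0.01 -0.11  0.37  0.05 -0.17]
```

View pics/cmp3.png

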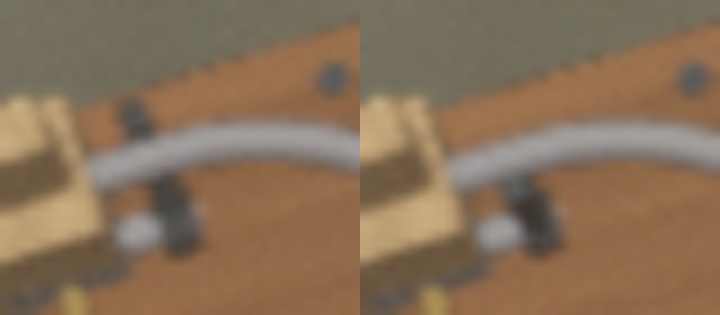

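View pics/s22.png

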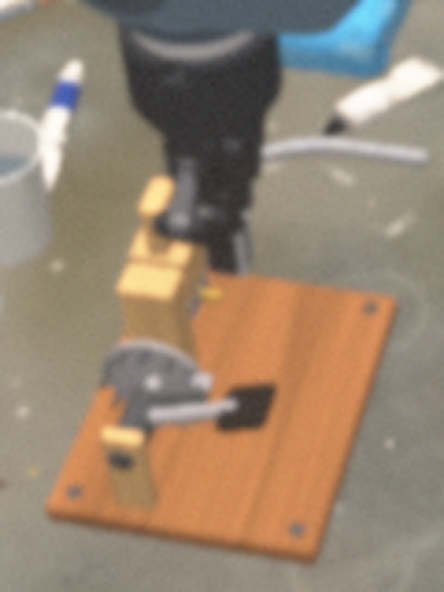

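View pics/w22.png

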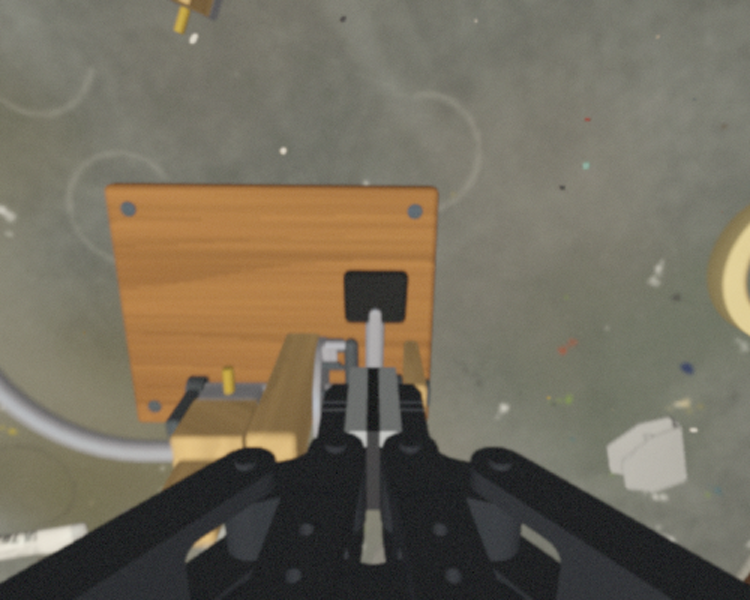

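Emit:
arm_command(targets=[0,0,0,-2,0,0,0,0,0,0,-3,0,0,0,0,0,0,-3,0,0,0,0,0,0,-3,0,0,0])

```text
clock: 23.3
ee_pos: [0.5789, 0.1139, 0.2347]
ee_rot: [-0.113, 0.696, 0.114, 0.699]
contact_force: [0.2, -0.4, -0.2]
grip_width: -0.0001
```

```bash
python3 -c "
from workcell import bot
s=bot.get_state();print(s['clock'],s['ee_pos'],s['contact_force'])
print(bot.close_job())"
```

```text
23.3 [0.57886001 0.11393669 0.23468193] [ 0.1536882  -0.37711648 -0.24313183]
the job is handed in; nothing more can be done
None
```

The job is done and handed in at 23.3 s, with no verdict reported. I threaded the farthest carrier onto the rail and slid it round the bend, turning it with the rail. I pushed it against the stop post until it pressed back with about 9 N without moving, then released it. The lever then got exactly three full strokes, each down to its hard stop (28–42 N, pad near 43 mm) and all the way up.

**Last checks:** the pictures showed the carrier upright against the post, the latch finger upright behind it and the lever up. The arm was clear, with no measurable contact force.

**Disagreements:**
- **Carrier in the grip:** it sat about 3 mm behind where the grasp position implied. I allowed for that all the way along the rail.
- **Latch angle:** I judged it only from pictures, never measured it. After the second stroke the finger read slightly under two steps, about 0.95 instead of 1.05 rad, probably because of blur.

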